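Pack the table's tea caddy and set the jug on it

TASK

Pack the tea caddy for the next guests: the two L-shaped wooden stands go in flat on their feet with their uprights at opposite ends, the short one's foot lying on the long one's, then every tea tin on the table goes upright in a row between the uprights. Close it with the wooden riser resting level on both uprights, square to the caddy, pegs up, and finally seat the steel jug fully down on the riser's two pegs. Leave the other things on the table where they are, and do not tip the jug over.

Things in the scene. Friction and masses are not known exactly. Their poses are not given: they have to be found in the camera images.
- caddy_in (a point): Centre of the inner floor of the caddy: a dark wooden open box that is fixed to the table (its place and yaw differ from start to start). Inside 158 mm long (x) by 66 mm wide (y) and 40 mm deep, walls 6 mm, floor 6 mm above the table, rim 46 mm above the table. Axes: x along its length, y across, z up. It is the same either way round.
- long_stand: Wooden L-shaped stand, 0.2 kg. Foot: board 154 mm long (x), 60 mm wide (y), 12 mm thick. Upright: board 14 mm thick, as wide as the foot (60 mm), on the -x end of the foot and flush with that end (from x = -77 to -63 mm), top 100 mm above the underside. Origin: centre of the foot's underside; z up. In the caddy its foot lies on the floor (2 mm play at each end); either end will do.
- short_stand: L-shaped wooden stand, 0.2 kg. Foot 136 (x) by 60 (y) by 12 mm thick; upright 14 mm thick and only 36 mm wide, flush with the foot's -x end (x = -68 to -54 mm), top 88 mm up. Origin: centre of the underside; z up. In the caddy it lies 12 mm above the floor, on the long stand's foot, its upright at the end away from the long stand's; both tops are then level, 106 mm above the table.
- tin0: Flat steel tea tin, an upright block 26 (x) by 58 (y) by 70 mm (z), 0.12 kg; may be absent (None). Origin: centre of the underside; z up. Fits in the caddy with its 58 mm side across the caddy's width. In the caddy the tins stand on the short stand's foot (24 mm above the caddy's floor); about 122 mm lies free between the uprights.
- tin1: Flat steel tea tin, an upright block 26 (x) by 58 (y) by 70 mm (z), 0.12 kg; may be absent (None). Origin: centre of the underside; z up. Fits in the caddy with its 58 mm side across the caddy's width.
- tin2: Flat steel tea tin, an upright block 26 (x) by 58 (y) by 70 mm (z), 0.12 kg; may be absent (None). Origin: centre of the underside; z up. Fits in the caddy with its 58 mm side across the caddy's width.
- tin3: Flat steel tea tin, an upright block 26 (x) by 58 (y) by 70 mm (z), 0.12 kg; may be absent (None). Origin: centre of the underside; z up. Fits in the caddy with its 58 mm side across the caddy's width.
- riser: Wooden bridge, 0.25 kg: top board 186 (x) by 60 (y) by 12 mm, its faces 22 and 34 mm above the origin; end lips 10 mm thick hang down 22 mm, 166 mm between them. Two tapered steel pegs, 10 mm diameter, 14 mm high, stand on top at x = -30 and +30 mm. Origin: centre, level with the lips' undersides; z up. In place the lips hang outside the uprights, origin 78 mm above the caddy's floor.
- jug: Steel jug, 0.45 kg. Black foot 90 (x) by 62 (y) by 18 mm; two blind holes beneath, 15 mm square, 18 deep, at x = -30 and +30 mm. Body 74 mm wide, 118 high; spout to +x (73 mm out), side handle to -x (70 mm). Grip the fixed black bar on the lid: 40 (x) by 14 mm (y), 118 to 152 mm up (lid dome 6 mm). Origin: centre of the underside, z up; seated it is 34 mm above the riser's; either way round.
- mug: Bystander: mauve mug upside down on its saucer (130 mm across), one piece, 87 mm high.
- honey: Bystander: amber glass jar with steel lid, 48 mm across, 75 mm high.
- candle: Bystander: dark candle holder with white candle, foot 90 mm across, 165 mm high.
- vase: Bystander: mauve vase with flowers, 92 mm across, 215 mm high.
- sugar_pot: Bystander: white lidded sugar pot, 90 mm across, 80 mm high.
- spoon: Bystander: steel spoon, 140 mm long, lying flat.
Not all that is in view belongs to the job. What is shaped like the jug but green is not meant.

How it is judged:
By the outcome, as a careful person would: the job done as asked, in the order asked, and still so for the second after the job is handed in, with the robot touching nothing.
Of tin0, tin1, tin2, tin3 only 2 to 4 are there at a start; the rules pass over those that are not, and their reading is None.
At some moment in a run one of long_stand, short_stand, riser may be knocked a few centimetres aside while the robot is not near it.
It also fails if it takes over 210 s, if anything falls off the work surface, if the arm or the gripper's body presses on something with over 40 N, if the wrist force passes 120 N, or if a joint passes its speed limit or range.

ROBOT

A 6-joint arm with a two-finger parallel gripper is mounted at the origin on the work surface. World frame = base frame: x ahead of the robot, y to its left, z up, the work surface at z = 0. Lengths are in mm, angles in degrees, forces in N, time in s.
With the tool pointing down it reaches from about 300 to 850 mm from the base axis. Payload 4.2 kg.
Tool frame: the origin (TCP) lies at the very end of the fingers, on their centre line; the grasp point (between the pads) lies bot.pinch_z behind it (bot.pinch_z is the distance from the TCP to the grasp point, in mm); z points along the fingers, y is the line along which they close (so a half turn about z gives the same grasp; the last joint's range is limited). The gripper opens to 91 mm and grips with 3 to 60 N. Pads are 32 mm wide; open, the fingers measure 118 mm over their backs; the gripper's body (76 mm by 178 mm) begins 60 mm behind the grasp point.
Start: joints at [-71.792, 18.312, 89.639, -0, 72.044, -1.146], TCP at [190.566, -542.52, 213.976] pointing down, gripper open.
Joint ranges: [-177.97, 177.97], [-48.28, 115.42], [12.27, 149.76], [-77.06, 257.06], [2.81, 150.46], [-146.56, 146.56]. Speed limits (degrees/s): [147.25, 147.25, 180, 180, 180, 180].

INTERFACE

Orientations are given as [roll, pitch, yaw] about the fixed x, y, z axes, in that order (R = Rz(yaw) Ry(pitch) Rx(roll)).
In Python, from station import bot, camera gives the robot as it stands.
- The arm moves only by the tool move_arm, never from a script. Its argument "motion" is a list of rows, each a list of 7 numbers: the shift along the tool's x, y, z in units of 50 mm (1.0 is 50 mm), then the turn, a rotation vector about the tool's x, y, z in units of 5 degrees (1.0 is 5 degrees), then the opening, from -1 (shut) to 1 (fully open). A call has 1 to 8 rows; each row shifts and turns the commanded pose from where the row before left it, along the tool's axes as they then stand; what a row does not reach is not made up. A row lasts 1/8 s, in which the tool goes at most 62.5 mm and 10.7 degrees, less where a joint would pass 70% of its speed; a pose out of reach is approached as far as the arm can. A call is refused whole if a number of a shift passes 1 or a number of a turn 1, either way. A call with a gripper value outside its range is refused whole. The fingers move at their own pace and stop on an object; "force" is the grip in N (left out, the last holds). Time passes only in rows, so rows that do not move let the fingers close. It gives the time, the measured TCP pose, the force, the opening and the grip force at its end, in the units of the state.
- bot.sense(): the state, without advancing time (a new reading comes with each control period).
- camera(name): name is "scene" or "top"; returns a dict with "img" (480x640x3 uint8, blue, green, red), "fov_y" (degrees; the focal length in pixels is half the picture's height over the tangent of half this angle, whatever the lens; pixels are square), "cx", "cy" (the principal point, pixels), "k1" (the pictures are not rectified: a ray, as slopes to the right and down, at radius r is drawn at 1 + k1 r^2 times it, then the intrinsics apply), "eye" and "rotation" of the camera in the world. Camera axes: x right, y up, looking along -z (the intrinsics and any distortion apply to the point x, -y, -z); pixel columns grow to the right and rows downward; lengths in mm; the calibration is good to about 2 mm. A picture is of the moment at which its call begins. There is no depth.
- bot.job_done(): hands the job in; it is judged then, once.
The state is a dict: "time_s": time; "joints": joint angles; "joint_velocities": joint speeds; "effort": joint torques, N m; "tool_pos": TCP position; "tcp_rot": TCP orientation; "wrist_force": force on the tool from outside, world axes, zero at the start; "wrist_torque": the same for the moment, N m; "gripper_width": finger opening in mm; "grasp_force": force on a finger pad.
Only numpy, scipy, OpenCV 4.12 (cv2) and the standard library are available. Lean on these libraries where they do the work, as an engineer would, in place of code of your own. Each camera call takes 0.05 s, during which the arm holds its last target. There are 200 camera calls.

## Working session

There is one attempt and no reset: what is moved stays moved. The work goes in short steps, Python scripts to look and compute and a tool call to move; the robot and the scene stay as the last step left them, time stands still between calls to the robot, and variables do not carry over. Pictures are saved under pics/ and viewed, at most 14 in all, crops included, and the job is handed in when it is done.

Besides the shell and the picture viewer there is one more tool, called after "Emit:" as a command line: name --pt "numbers of a row" for each row, then --argument value for the rest. move_arm: Moves the arm, as the interface text tells. Its arguments: {"type":"object","properties":{"motion":{"type":"array","items":{"type":"array","items":{"type":"number"}}},"force":{"type":"number"}},"required":["motion"]}

```bash
ls; mkdir -p pics; python3 - <<'E'
from station import bot,camera
import cv2
for n in("scene","top"):
    c=camera(n); cv2.imwrite(f"pics/{n}0.png",c["img"]); print({k:v for k,v in c.items() if k!="img"})
print(bot.sense(),bot.pinch_z)
E
```

```text
pics
{'fov_y': 50.8750662174327, 'cx': 317.4332858965368, 'cy': 238.13791428034057, 'k1': -0.10925523043100765, 'eye': array([1123.9984617 , -409.28975043,  997.48438413]), 'rotation': array([36.49391685, -0.16995797, 56.01062123])}
{'fov_y': 43.074040193566816, 'cx': 328.83392226543253, 'cy': 231.92752993574032, 'k1': 0.049255521626237496, 'eye': array([ 229.97043682,  -19.72106999, 1498.35431847]), 'rotation': array([ 11.35640331,  -0.10283755, -90.13244968])}
{'time_s': 0.1, 'joints': array([-7.17932849e+01,  1.83467390e+01,  8.97001273e+01,  9.68280938e-06,
        7.20445362e+01, -1.14336859e+00]), 'joint_velocities': array([-0.05773044, -0.09243265, -0.18244041,  0.00544403,  0.03346487,
       -0.00201719]), 'effort': array([ 6.69125857e-04, -4.13331234e+01, -2.32507002e+01,  7.29701528e-02,
        4.22407512e-02, -5.17898309e-05]), 'tool_pos': array([ 190.40023202, -542.07042527,  213.21196504]), 'tcp_rot': array([-1.79908616e+02, -1.83306984e-03,  1.93500793e+01]), 'wrist_force': array([-0.3055154 , -0.25340352,  0.10058463]), 'wrist_torque': array([-0.00224431,  0.0358012 ,  0.00675118]), 'grasp_force': 0.0, 'gripper_width': 91.41823670592693} 18.8
```

View pics/scene0.png

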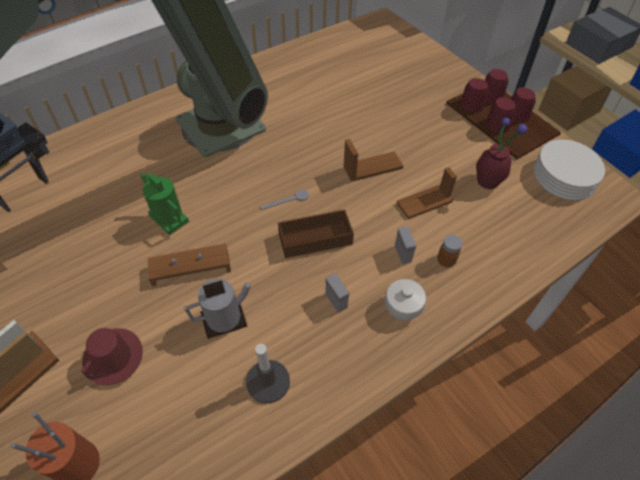

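View pics/top0.png

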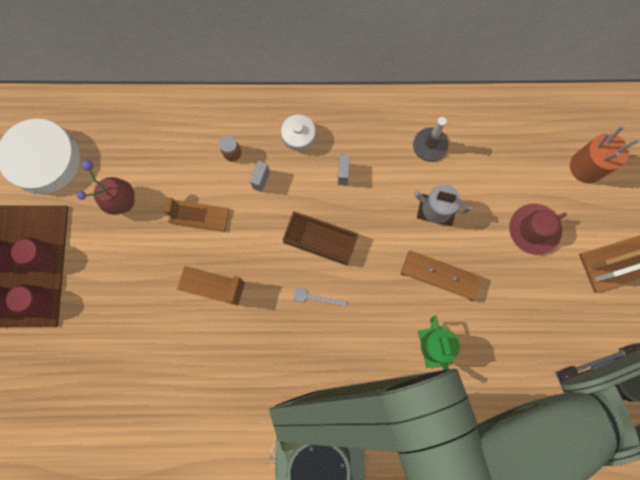

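The top view shows the caddy (320,238), stands at (210,285) and (197,215), tins at (259,175) and (344,170), riser (441,275) and jug (441,205). The green jug (438,345) is the decoy. Next I'll build helpers and take close crops.

```bash
cat > h.py <<'E'
import numpy as np,cv2
from scipy.spatial.transform import Rotation as Ro
from station import bot,camera
class Cam:
    def __init__(s,n):
        c=camera(n); s.img=c["img"]; f=240/np.tan(np.radians(c["fov_y"]/2))
        s.K=np.array([[f,0,c["cx"]],[0,f,c["cy"]],[0,0,1]]); s.d=np.array([c["k1"],0,0,0.])
        s.R=Ro.from_euler("xyz",c["rotation"],degrees=True).as_matrix(); s.e=c["eye"]
    def rays(s,uv):
        # drawn = u*(1+k1 r^2), exactly the OpenCV radial model
        p=cv2.undistortPointsIter(np.array(uv,float).reshape(-1,1,2),s.K,s.d,None,None,(3,50,1e-10))[:,0]
        return np.c_[p[:,0],-p[:,1],-np.ones(len(p))]@s.R.T
    def plane(s,uv,z):
        r=s.rays(uv); t=(np.broadcast_to(z,len(r))-s.e[2])/r[:,2]; return s.e+r*t[:,None]
    def proj(s,P):
        q=(np.atleast_2d(P)-s.e)@s.R; q=q*[1,-1,-1]
        return cv2.projectPoints(q,np.zeros(3),np.zeros(3),s.K,s.d)[0][:,0]
    def crop(s,name,x0,x1,y0,y1):
        k=min(800/(x1-x0),600/(y1-y0)); im=cv2.resize(s.img[y0:y1,x0:x1],None,fx=k,fy=k,interpolation=cv2.INTER_CUBIC)
        for x in range(-(-x0//10)*10,x1,10):
            cv2.line(im,(int((x-x0+.5)*k),0),(int((x-x0+.5)*k),12 if x%50==0 else 5),(0,255,255),1)
            if x%50==0: cv2.putText(im,str(x),(int((x-x0)*k),24),0,.4,(0,255,255))
        for y in range(-(-y0//10)*10,y1,10):
            cv2.line(im,(0,int((y-y0+.5)*k)),(12 if y%50==0 else 5,int((y-y0+.5)*k)),(0,255,255),1)
            if y%50==0: cv2.putText(im,str(y),(14,int((y-y0)*k)),0,.4,(0,255,255))
        cv2.imwrite(f"pics/{name}.png",im)
def tri(a,ua,b,ub):
    ra=a.rays([ua])[0]; rb=b.rays([ub])[0]; ra/=np.linalg.norm(ra); rb/=np.linalg.norm(rb)
    t=np.linalg.lstsq(np.c_[ra,-rb],b.e-a.e,rcond=None)[0]; p,q=a.e+t[0]*ra,b.e+t[1]*rb
    return (p+q)/2,np.linalg.norm(p-q)
def togo(x,y,z,yaw):
    """deltas in tool units: turn first (about tool z), then shift with the final yaw"""
    s=bot.sense(); p=s["tool_pos"]; w=s["tcp_rot"][2]
    dy=(yaw-w+90)%180-90; a=np.radians(w+dy); d=np.array([x,y,z])-p
    sx=d@[np.cos(a),np.sin(a),0]; sy=d@[np.sin(a),-np.cos(a),0]
    print("at",p.round(1),s["tcp_rot"].round(1),"t",round(s["time_s"],2),"J6",s["joints"][5].round(0),
          "| turn units",round(-dy/5,2),"shift units",np.round([sx/50,sy/50,-d[2]/50],3))
E
python3 - <<'E'
from h import *
t=Cam("top"); s=Cam("scene")
t.crop("tA",155,375,150,315); t.crop("tB",395,495,175,305); s.crop("sA",310,470,135,315)
E
```

```text
(no output)
```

View pics/tA.png

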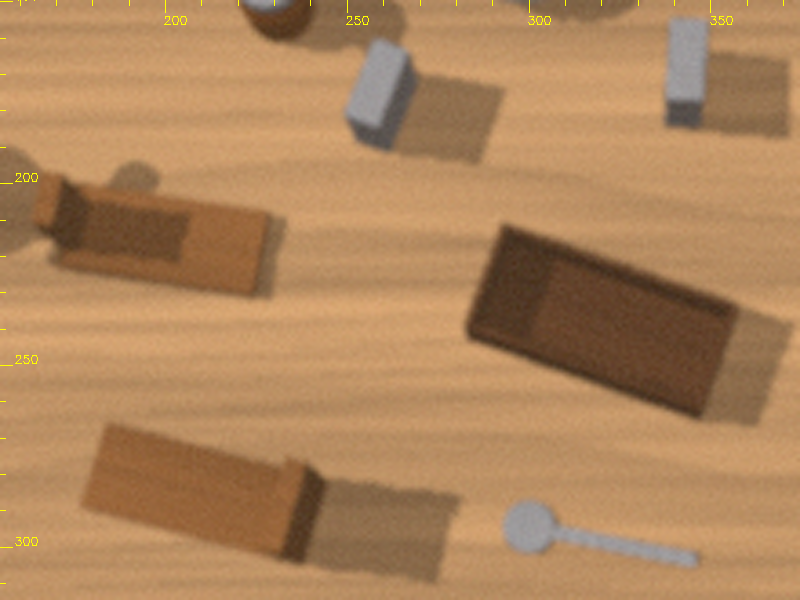

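View pics/sA.png

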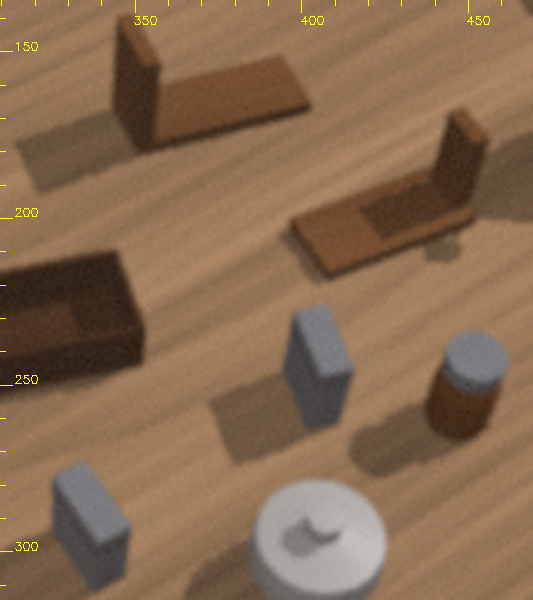

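View pics/tB.png

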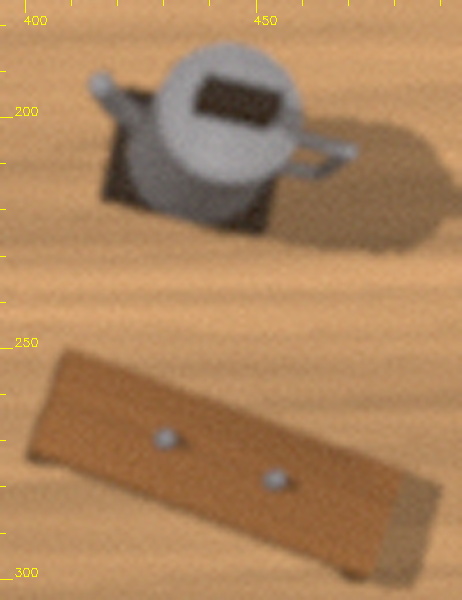

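Crops: the long stand has the full-width upright (top crop px ~237,290, upright at its right end). The short stand's narrow upright is at ~170,205. The caddy corners are ~(293,211),(358,234),(347,265),(283,242). The tin tops, the two riser pegs (430,270)/(454,279) and the jug's bar (446,197) are all clear. Next I'll convert these to positions.

```bash
cat >> h.py <<'E'
def uc(pts,k,x0,y0): return (np.array(pts,float)+.5)/k-.5+[x0,y0]
def rep(n,P):
    P=np.array(P); e=np.roll(P,-1,0)-P
    print(n,P[:,:2].round(1).tolist(),"c",P.mean(0)[:2].round(1),"len",np.linalg.norm(e,axis=1).round(1),"ang",(np.degrees(np.arctan2(e[:,1],e[:,0]))%180).round(1))
E
python3 - <<'E'
from h import *
t=Cam("top"); s=Cam("scene")
A=lambda p:uc(p,800/220,155,150); B=lambda p:uc(p,600/130,395,175); S=lambda p:uc(p,600/180,310,135)
rep("caddy top z46",t.plane(A([(503,224),(738,305),(700,418),(468,335)]),46))
rep("long top face z100",t.plane(A([(287,458),(308,466),(285,561),(266,555)]),100))
rep("long foot far z12",t.plane(A([(108,423),(82,506)]),12)); rep("long outer bottom z0",t.plane(A([(326,477),(302,563)]),0))
rep("short foot end",t.plane(A([(270,212),(253,295)]),12)); rep("short up top z88",t.plane(A([(40,173),(68,182),(62,236),(36,222)]),88))
rep("tinL",t.plane(A([(377,40),(413,56),(379,127),(349,115)]),70)); rep("tinR",t.plane(A([(671,18),(708,18),(703,102),(667,98)]),70))
rep("riser",t.plane(B([(66,350),(402,473),(366,578),(30,457)]),34)); rep("pegs",t.plane(B([(164,439),(274,480)]),48))
rep("bar",t.plane(B([(209,76),(282,94),(270,129),(196,113)]),152))
rep("scene long up",s.plane(S([(118,16),(133,14),(160,64),(147,70)]),100)); rep("sc long foot",s.plane(S([(287,55),(311,107)]),12))
rep("sc short up",s.plane(S([(447,112),(460,108),(487,137),(476,146)]),88)); rep("sc short foot",s.plane(S([(291,223),(331,277)]),12))
rep("sc tin L",s.plane(S([(295,316),(327,308),(353,366),(322,377)]),70)); rep("sc tin R",s.plane(S([(54,475),(83,463),(129,521),(98,541)]),70))
g=cv2.cvtColor(t.img,cv2.COLOR_BGR2GRAY)
m=(t.img[:,:,2]<105).astype(np.uint8); m[:205]=0;m[272:]=0;m[:,:275]=0;m[:,365:]=0
c=max(cv2.findContours(m,0,2)[0],key=cv2.contourArea); r=cv2.minAreaRect(c); print(r); rep("caddy mask",t.plane(cv2.boxPoints(r),46))
E
```

```text
caddy top z46 [[573.6, 64.8], [517.6, -93.0], [441.3, -66.9], [497.5, 87.5]] c [507.5  -1.9] len [167.5  80.6 164.3  79.3] ang [ 70.5 161.1  70.  163.4]
long top face z100 [[408.5, 197.3], [403.3, 183.8], [343.4, 196.6], [347.2, 208.6]] c [375.6 196.6] len [14.4 61.3 12.6 62.3] ang [ 69.1 168.   72.5 169.5]
long foot far z12 [[443.9, 332.2], [387.8, 346.9]] c [415.9 339.5] len [58. 58.] ang [165.3 165.3]
long outer bottom z0 [[408.2, 186.0], [350.1, 200.6]] c [379.1 193.3] len [59.9 59.9] ang [165.9 165.9]
short foot end [[590.4, 227.5], [532.0, 237.4]] c [561.2 232.4] len [59.2 59.2] ang [170.4 170.4]
short up top z88 [[598.4, 365.8], [592.3, 347.3], [556.0, 349.5], [565.4, 366.7]] c [578.  357.3] len [19.5 36.3 19.7 33. ] ang [ 71.8 176.6  61.5 178.3]
tinL [[695.3, 149.4], [684.1, 125.0], [634.6, 146.9], [642.9, 167.1]] c [664.2 147.1] len [26.9 54.1 21.9 55.3] ang [ 65.3 156.1  67.6 161.3]
tinR [[710.6, -48.8], [710.5, -73.8], [651.7, -69.9], [654.5, -45.8]] c [681.8 -59.6] len [25.  59.  24.3 56.2] ang [ 89.9 176.2  83.3 176.9]
riser [[477.6, -218.3], [412.2, -391.7], [357.5, -37
[... 671 characters left out ...]
0.1] len [11.6 33.9 13.6 38.7] ang [ 78.2 173.6  99.2 171.2]
sc short foot [[538.1, 236.5], [596.5, 227.6]] c [567.3 232. ] len [59.1 59.1] ang [171.3 171.3]
sc tin L [[640.3, 146.4], [647.4, 169.6], [695.9, 152.1], [691.1, 128.4]] c [668.7 149.1] len [24.3 51.6 24.1 53.9] ang [ 73.1 160.1  78.5 160.5]
sc tin R [[653.9, -67.0], [656.8, -46.1], [709.0, -46.9], [709.9, -71.8]] c [682.4 -58. ] len [21.1 52.2 24.9 56.3] ang [ 82.  179.1  92.  175.1]
((320.0067138671875, 238.0523681640625), (68.19375610351562, 32.468727111816406), 19.29004669189453)
caddy mask [[496.7, 89.6], [573.0, 64.3], [516.4, -92.9], [441.2, -66.2]] c [506.8  -1.3] len [ 80.4 167.1  79.8 165.4] ang [161.7  70.2 160.4  70.4]
```

Cross-view agreement is within ~5 mm and the sizes check out. The caddy is at about (507,-2) with its axis at 70.3°. The long stand points the same way (76°) and the short one the opposite way (263°), so both uprights can keep their ends. Next I check the vase's clearance, then move.

```bash
python3 - <<'E'
from h import *
t=Cam("top"); s=Cam("scene")
print("vase base", s.plane([(489,187)],0).round(0), "rim/tops tri", tri(t,(115,190),s,(496,150)), tri(t,(87,165),s,(507,118)),tri(t,(82,195),s,(521,128)))
togo(379,199.5,140,165.9)
E
```

```text
vase base [[630. 487.  -0.]] rim/tops tri (array([609.73949233, 477.86847885, 124.00822386]), np.float64(10.487742109425422)) (array([621.12019131, 483.07793976, 240.49575837]), np.float64(24.627475932018392)) (array([599.78671251, 552.46057605, 150.54704015]), np.float64(36.04593726002987))
at [ 190.6 -542.5  213.9] [-180.    -0.    19.4] t 0.4 J6 -1.0 | turn units 6.69 shift units [  0.04  -15.31    1.477]
```

Emit:
move_arm --pt "0 0 0 0 0 -1 -0.2" --pt "0 0 0 0 0 -1 -0.2" --pt "0 0 0 0 0 -1 -0.2" --pt "0 0 0 0 0 -1 -0.2" --pt "0 0 0 0 0 -1 -0.2" --pt "0 0 0 0 0 -1 -0.2" --pt "0 0 0 0 0 -1 -0.2" --pt "0 0 0 0 0 -1 -0.2"

```text
time_s: 1.4
tool_pos: [190.6, -542.5, 213.9]
tcp_rot: [180.0, 0.0, 59.5]
wrist_force: [0.4, -0.1, -0.0]
gripper_width: 36.2
grasp_force: 0.0
```

Emit:
move_arm --pt "0.92 -0.27 0 0 0 0 -0.2" --pt "0.92 -0.27 0 0 0 0 -0.2" --pt "0.92 -0.27 0 0 0 0 -0.2" --pt "0.92 -0.27 0 0 0 0 -0.2" --pt "0.92 -0.27 0 0 0 0 -0.2" --pt "0.92 -0.27 0 0 0 0 -0.2" --pt "0.92 -0.27 0 0 0 0 -0.2" --pt "0.92 -0.27 0 0 0 0 -0.2"

```text
time_s: 2.4
tool_pos: [285.4, -169.5, 214.2]
tcp_rot: [179.9, -0.0, 59.3]
wrist_force: [0.2, 0.1, 0.3]
gripper_width: 36.6
grasp_force: 0.0
```

Emit:
move_arm --pt "0.92 -0.27 0 0 0 0 -0.2" --pt "0.92 -0.27 0 0 0 0 -0.2" --pt "0.92 -0.27 0 0 0 0 -0.2" --pt "0.92 -0.27 0 0 0 0 -0.2" --pt "0.92 -0.27 0 0 0 0 -0.2" --pt "0.92 -0.27 0 0 0 0 -0.2" --pt "0.92 -0.27 0 0 0 0 -0.2" --pt "0.92 -0.27 0 0 0 0 -0.2"

```text
time_s: 3.4
tool_pos: [380.1, 202.5, 214.1]
tcp_rot: [180.0, -0.0, 59.4]
wrist_force: [0.3, 0.2, 1.0]
gripper_width: 36.8
grasp_force: 0.0
```

Emit:
move_arm --pt "0 0 0 0 0 -1 -0.2" --pt "0 0 0 0 0 -1 -0.2" --pt "0 0 0 0 0 -1 -0.2" --pt "0 0 0 0 0 -1 -0.2" --pt "0 0 0 0 0 -1 -0.2" --pt "0 0 0 0 0 -1 -0.2" --pt "0 0 0 0 0 -1 -0.2" --pt "0 0 0 0 0 -1 -0.2"

```text
time_s: 4.4
tool_pos: [379.9, 200.8, 214.0]
tcp_rot: [180.0, -0.0, 99.5]
wrist_force: [0.0, 0.8, -0.6]
gripper_width: 36.4
grasp_force: 0.0
```

Emit:
move_arm --pt "0 0 0 0 0 -1 -0.2" --pt "0 0 0 0 0 -1 -0.2" --pt "0 0 0 0 0 -1 -0.2" --pt "0 0 0 0 0 -1 -0.2" --pt "0 0 0 0 0 -1 -0.2" --pt "0 0 0 0 0 -1 -0.2" --pt "0 0 0 0 0 -1 -0.2" --pt "0 0 0 0 0 -1 -0.2"

```text
time_s: 5.4
tool_pos: [379.9, 200.8, 214.0]
tcp_rot: [180.0, 0.0, 139.5]
wrist_force: [-0.1, 0.0, 1.1]
gripper_width: 36.4
grasp_force: 0.0
```

Emit:
move_arm --pt "0 0 0 0 0 -1 -0.2" --pt "0 0 0 0 0 -1 -0.2" --pt "0 0 0 0 0 -1 -0.2" --pt "0 0 0 0 0 -1 -0.2" --pt "0 0 0 0 0 -1 -0.2" --pt "0 0 0 0 0 -0.3 -0.2" --pt "0 0 0 0 0 0 -0.2"

```text
time_s: 6.28
tool_pos: [379.9, 200.8, 213.9]
tcp_rot: [-180.0, 0.0, 165.8]
wrist_force: [0.1, -0.6, -0.5]
gripper_width: 36.3
grasp_force: 0.0
```

```bash
python3 - <<'E'
from h import *
s=Cam("scene"); s.crop("s1",290,470,90,225); Cam("top").crop("t1",150,330,190,325)
togo(379,199.5,60,165.9)
E
```

```text
at [379.9 200.8 214. ] [-180.     0.   165.8] t 6.38 J6 -49.0 | turn units -0.02 shift units [ 0.011 -0.03   3.079]
```

View pics/s1.png

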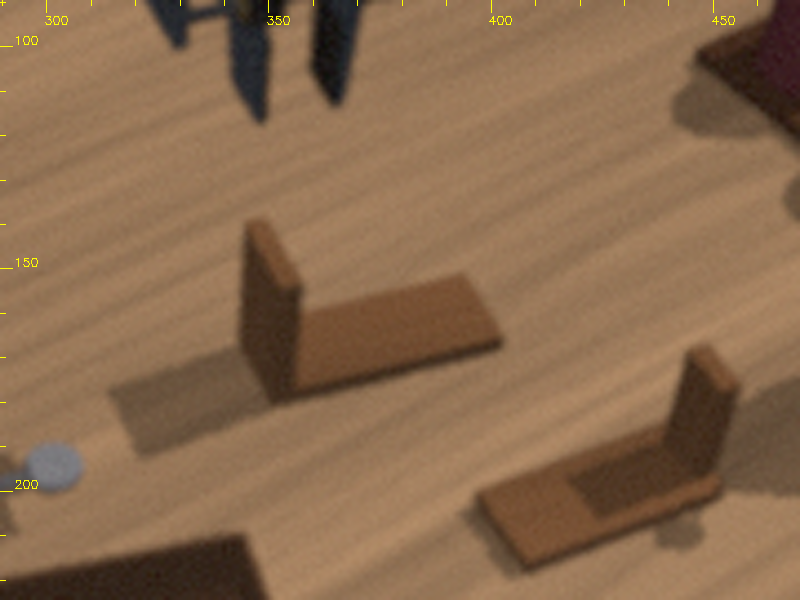

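The open fingers (348–366, 113) straddle the long stand's upright (350,148). I'll descend and grip.

Emit:
move_arm --pt "0.01 -0.03 0.8 0 0 0 -0.2" --pt "0 0 0.8 0 0 0 -0.2" --pt "0 0 0.6 0 0 0 -0.2" --pt "0 0 0.5 0 0 0 -0.2" --pt "0 0 0.3 0 0 0 -0.2" --pt "0 0 0 0 0 0 -0.2"

```text
time_s: 7.12
tool_pos: [378.4, 199.1, 63.1]
tcp_rot: [-179.9, -0.1, 165.8]
wrist_force: [-0.4, 0.3, -0.4]
gripper_width: 36.4
grasp_force: 0.0
```

Emit:
move_arm --pt "0 0 0 0 0 0 -1" --pt "0 0 0 0 0 0 -1" --pt "0 0 0 0 0 0 -1" --pt "0 0 0 0 0 0 -1" --pt "0 0 0 0 0 0 -1" --pt "0 0 0 0 0 0 -1" --force 40

```text
time_s: 7.88
tool_pos: [379.6, 199.7, 64.6]
tcp_rot: [179.9, 0.1, 165.9]
wrist_force: [0.3, 0.0, 5.9]
gripper_width: 14.0
grasp_force: 40.0
```

Emit:
move_arm --pt "0 0 -0.5 0 0 0 -1" --pt "0 0 -0.7 0 0 0 -1" --pt "0 0 -0.6 0 0 0.5 -1" --pt "0 0 0 0 0 0.6 -1" --pt "0 0 0 0 0 0 -1"

```text
time_s: 8.5
tool_pos: [378.5, 199.2, 153.7]
tcp_rot: [-180.0, -0.0, 160.4]
wrist_force: [-0.4, 0.0, -2.3]
gripper_width: 14.0
grasp_force: 40.0
```

```bash
python3 - <<'E'
from h import *
togo(483.7,-67.5,125,160.3)
E
```

```text
at [378.5 199.2 153.7] [-180.    -0.   160.4] t 8.5 J6 -44.0 | turn units 0.02 shift units [-3.779 -4.312  0.573]
```

Emit:
move_arm --pt "-0.47 -0.54 0 0 0 0 -1" --pt "-0.47 -0.54 0 0 0 0 -1" --pt "-0.47 -0.54 0 0 0 0 -1" --pt "-0.47 -0.54 0 0 0 0 -1" --pt "-0.47 -0.54 0 0 0 0 -1" --pt "-0.47 -0.54 0 0 0 0 -1" --pt "-0.48 -0.54 0 0 0 0 -1" --pt "-0.48 -0.54 0.2 0 0 0 -1"

```text
time_s: 9.5
tool_pos: [484.7, -68.7, 143.5]
tcp_rot: [-180.0, -0.0, 160.4]
wrist_force: [0.5, -0.0, -1.6]
gripper_width: 13.9
grasp_force: 40.0
```

Emit:
move_arm --pt "0 0 0.37 0 0 0 -1" --pt "0 0 0 0 0 0 -1" --pt "0 0 0 0 0 0 -1"

```text
time_s: 9.88
tool_pos: [484.3, -67.2, 125.4]
tcp_rot: [-180.0, -0.0, 160.4]
wrist_force: [-0.6, 0.4, -2.2]
gripper_width: 13.7
grasp_force: 40.0
```

```bash
python3 - <<'E'
from h import *
Cam("scene").crop("s2",265,385,160,260); 
t=Cam("top"); t.crop("t2",265,385,190,285)
togo(483.7,-67.5,75,160.3)
E
```

```text
at [484.7 -67.2 126. ] [1.800e+02 1.000e-01 1.604e+02] t 9.97 J6 -80.0 | turn units 0.02 shift units [ 0.017 -0.013  1.02 ]
```

View pics/s2.png

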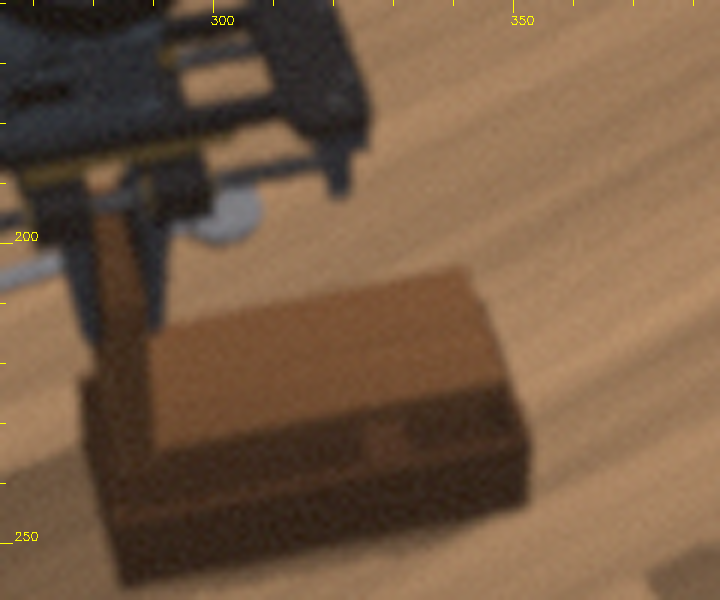

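The foot hangs just above the caddy rim and looks parallel to it: foot end (342–349, 204–223), rim near corners (353,233) and (284,245). I'll measure its offset in the caddy frame.

```bash
python3 - <<'E'
from h import *
s=Cam("scene"); t=Cam("top"); S=lambda p:uc(p,6,265,160)
rep("foot end sc",s.plane(S([(465,267),(503,378)]),74)); rep("rim sc",s.plane(S([(529,440),(120,514),(84,378)]),46))
c=np.array([507.3,-1.6]);a=np.radians(70.3);u=np.array([np.cos(a),np.sin(a)]);v=np.array([-u[1],u[0]])
for n,p,z in(("foot",[(465,267),(503,378)],74),("rim",[(529,440),(120,514),(84,378)],46)):
    P=s.plane(S(p),z)[:,:2]-c; print(n,np.c_[P@u,P@v].round(1).tolist())
t.crop("t2",265,385,190,280)
E
```

```text
foot end sc [[507.8, 80.8], [561.9, 60.1]] c [534.8  70.5] len [58. 58.] ang [159.1 159.1]
rim sc [[575.8, 64.5], [516.5, -88.3], [451.4, -64.9]] c [514.5 -29.6] len [163.9  69.1 179.5] ang [ 68.8 160.3  46.2]
foot [[77.7, 27.3], [76.5, -30.6]]
rim [[85.3, -42.2], [-78.5, -37.8], [-78.5, 31.3]]
```

View pics/t2.png

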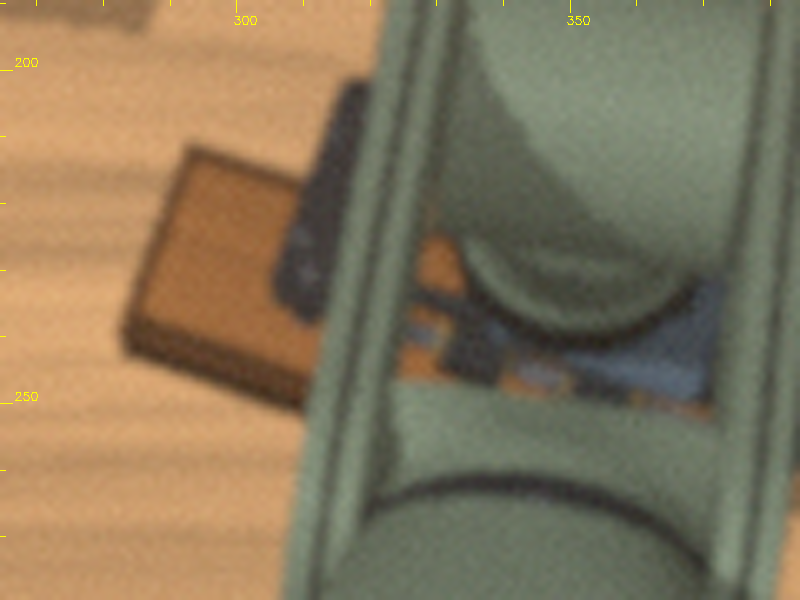

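```bash
python3 - <<'E'
from h import *
s=Cam("scene"); t=Cam("top"); T=lambda p:uc(p,800/120,265,190)
c=np.array([507.3,-1.6]);a=np.radians(70.3);u=np.array([np.cos(a),np.sin(a)]);v=np.array([-u[1],u[0]])
for n,p,z in(("foot",[(200,158),(136,324)],74),("footbot",[(138,325)],62),("rim",[(190,147),(125,332),(300,187)],46),("base",[(127,352),(300,408)],0)):
    P=t.plane(T(p),z)[:,:2]-c; print(n,np.c_[P@u,P@v].round(1).tolist())
# project predicted caddy rim outline and base into scene crop px
for sx,sy in((1,1),(1,-1),(-1,-1),(-1,1)):
    q=c+85*sx*u+39*sy*v
    for z in(46,0):
        print(sx,sy,z,((s.proj([*q,z])[0]-[265,160]+.5)*6).round(0),((t.proj([*q,z])[0]-[265,190]+.5)*6.667).round(0))
E
```

```text
foot [[75.7, -30.9], [76.2, 33.9]]
footbot [[77.0, 32.2]]
rim [[84.3, -39.2], [82.7, 33.7], [41.1, -38.6]]
base [[85.4, 33.6], [16.9, 31.9]]
1 1 46 [472. 287.] [114. 344.]
1 1 0 [467. 358.] [123. 366.]
1 -1 46 [526. 434.] [189. 147.]
1 -1 0 [520. 503.] [195. 175.]
-1 -1 46 [105. 520.] [626. 299.]
-1 -1 0 [111. 587.] [620. 323.]
-1 1 46 [ 65. 367.] [555. 499.]
-1 1 0 [ 72. 436.] [551. 517.]
```

```bash
python3 - <<'E'
from h import *
c=np.array([507.3,-1.6]);a=np.radians(70.3);u=np.array([np.cos(a),np.sin(a)]);v=np.array([-u[1],u[0]])
for n in("top","scene"):
    C=Cam(n); g=cv2.cvtColor(cv2.imread(f"pics/{n}0.png"),cv2.COLOR_BGR2GRAY).astype(np.float32)
    def smp(U,V,z=46):
        P=c+U[:,None]*u+V[:,None]*v; q=C.proj(np.c_[P,np.full(len(P),z)]).astype(np.float32)
        return cv2.remap(g,q[:,0].reshape(-1,1),q[:,1].reshape(-1,1),cv2.INTER_LINEAR).mean()
    o=lambda L:" ".join(f"{int(k)}:{x:.0f}" for k,x in L)
    vs=np.r_[-50:-28:2,28:52:2]; us=np.r_[-96:-72:2,72:98:2]
    print(n,"v",o([(k,smp(np.linspace(-55,55,40),np.full(40,k))) for k in vs]))
    print(n,"u",o([(k,smp(np.full(30,k),np.linspace(-24,24,30))) for k in us]))
    # yaw check: v edge position at u ends
    for U0 in(-60,60): print("  u",U0,o([(k,smp(np.linspace(U0-15,U0+15,15),np.full(15,k))) for k in np.r_[-48:-32:2,34:48:2]]))
E
```

```text
top v -50:150 -48:150 -46:146 -44:134 -42:114 -40:91 -38:73 -36:62 -34:56 -32:55 -30:60 28:70 30:69 32:69 34:66 36:61 38:61 40:78 42:109 44:138 46:154 48:159 50:159
top u -96:116 -94:116 -92:116 -90:116 -88:114 -86:105 -84:91 -82:79 -80:76 -78:74 -76:75 -74:75 72:61 74:59 76:56 78:56 80:61 82:71 84:90 86:115 88:138 90:150 92:154 94:153 96:153
  u -60 -48:150 -46:147 -44:136 -42:115 -40:91 -38:73 -36:62 -34:56 34:65 36:60 38:60 40:76 42:108 44:138 46:155
  u 60 -48:163 -46:158 -44:146 -42:122 -40:96 -38:75 -36:62 -34:56 34:67 36:61 38:63 40:84 42:118 44:148 46:164
scene v -50:39 -48:40 -46:42 -44:46 -42:50 -40:53 -38:53 -36:54 -34:55 -32:55 -30:55 28:47 30:58 32:75 34:94 36:109 38:119 40:123 42:124 44:123 46:123 48:122 50:122
scene u -96:110 -94:109 -92:109 -90:108 -88:102 -86:88 -84:69 -82:57 -80:55 -78:56 -76:53 -74:50 72:40 74:39 76:38 78:39 80:41 82:47 84:61 86:85 88:110 90:128 92:134 94:136 96:135
  u -60 -48:41 -46:43 -44:46 -42:50 -40:53 -38:54 -36:55 -34:57 34:91 36:106 38:116 40:121 42:122 44:121 46:121
  u 60 -48:39 -46:42 -44:46 -42:49 -40:51 -38:50 -36:47 -34:44 34:90 36:104 38:114 40:119 42:122 44:124 46:125
```

Edge profiles put the caddy centre at about u=+0.3, v=-3 from my first guess. Both cameras agree that the held foot needs about −4 mm along tool x. I'll correct that and lower it.

Emit:
move_arm --pt "-0.085 0 0 0 0 0 -1" --pt "0 0 0.2 0 0 0 -1" --pt "0 0 0.2 0 0 0 -1" --pt "0 0 0.1 0 0 0 -1" --pt "0 0 0 0 0 0 -1"

```text
time_s: 10.9
tool_pos: [487.9, -68.8, 99.7]
tcp_rot: [-180.0, -0.1, 160.3]
wrist_force: [0.1, 0.1, -1.8]
gripper_width: 14.1
grasp_force: 40.0
```

Emit:
move_arm --pt "0 0 0.1 0 0 0 -1" --pt "0 0 0.1 0 0 0 -1" --pt "0 0 0.1 0 0 0 -1" --pt "0 0 0 0 0 0 -1"

```text
time_s: 11.4
tool_pos: [488.1, -68.9, 85.0]
tcp_rot: [-180.0, -0.1, 160.3]
wrist_force: [0.7, 1.0, -2.9]
gripper_width: 13.9
grasp_force: 40.0
```

Emit:
move_arm --pt "0 0 0.1 0 0 0 -1" --pt "0 0 0.1 0 0 0 -1" --pt "0 0 0.08 0 0 0 -1" --pt "0 0 0 0 0 0 -1"

```text
time_s: 11.9
tool_pos: [488.2, -68.9, 71.1]
tcp_rot: [-180.0, -0.0, 160.4]
wrist_force: [-1.1, 0.6, -2.3]
gripper_width: 13.7
grasp_force: 40.0
```

```bash
python3 - <<'E'
from h import *
s=bot.sense(); print(s["wrist_force"],s["wrist_torque"],s["tool_pos"])
E
```

```text
[-1.05210753  0.58615106 -2.25429571] [ 0.12989225 -0.14328869  0.03913102] [488.22953024 -68.88538295  71.07068255]
```

Emit:
move_arm --pt "0 0 0.03 0 0 0 -1" --pt "0 0 0 0 0 0 -1" --pt "0 0 0 0 0 0 -0.2" --pt "0 0 0 0 0 0 -0.2" --pt "0 0 0 0 0 0 -0.2"

```text
time_s: 12.52
tool_pos: [488.5, -69.0, 69.9]
tcp_rot: [-180.0, 0.0, 160.4]
wrist_force: [0.5, -0.8, 0.5]
gripper_width: 36.2
grasp_force: 0.0
```

Emit:
move_arm --pt "0 0 -0.3 0 0 0 -0.2" --pt "0 0 -0.8 0 0 0 -0.2" --pt "0 0 -0.9 0 0 0 -0.2" --pt "0 0 -0.9 0 0 1 -0.2" --pt "0 0 0 0 0 1 0.1" --pt "0 0 0 0 0 1 0.2" --pt "0 0 0 0 0 1 0.2" --pt "0 0 0 0 0 1 0.2"

```text
time_s: 13.52
tool_pos: [488.5, -68.9, 216.1]
tcp_rot: [180.0, 0.1, 135.2]
wrist_force: [-0.3, 0.5, 0.8]
gripper_width: 54.9
grasp_force: 0.0
```

Emit:
move_arm --pt "0 0 0 0 0 1 0.2" --pt "0 0 0 0 0 1 0.2" --pt "0 0 0 0 0 1 0.2" --pt "0 0 0 0 0 1 0.2" --pt "0 0 0 0 0 1 0.2" --pt "0 0 0 0 0 1 0.2" --pt "0 0 0 0 0 1 0.2" --pt "0 0 0 0 0 1 0.2"

```text
time_s: 14.52
tool_pos: [488.5, -69.0, 216.0]
tcp_rot: [179.9, 0.0, 95.2]
wrist_force: [-0.2, -0.1, -0.4]
gripper_width: 54.8
grasp_force: 0.0
```

Emit:
move_arm --pt "0 0 0 0 0 1 0.2" --pt "0 0 0 0 0 1 0.2" --pt "0 0 0 0 0 0.5 0.2" --pt "0 0 0 0 0 0 0.2"

```text
time_s: 15.02
tool_pos: [488.5, -68.9, 215.8]
tcp_rot: [179.9, 0.0, 82.9]
wrist_force: [0.0, 0.7, 0.4]
gripper_width: 54.9
grasp_force: 0.0
```

```bash
python3 - <<'E'
from h import *
togo(580,357,174,82.8)
cv2.imwrite("pics/s3.png",Cam("scene").img)
E
```

```text
at [488.5 -68.9 215.8] [179.9   0.   82.9] t 15.03 J6 -2.0 | turn units 0.02 shift units [8.681 0.748 0.837]
```

View pics/s3.png

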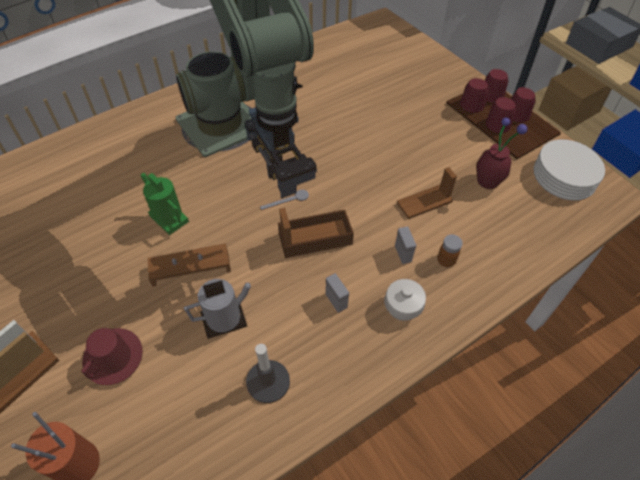

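The long stand sits in the caddy with its upright at the left end (284,222). The riser, tins and bystanders haven't moved. Now to the short stand.

Emit:
move_arm --pt "0.9 0.08 0 0 0 0 0.2" --pt "0.9 0.08 0 0 0 0 0.2" --pt "0.9 0.08 0 0 0 0 0.2" --pt "0.9 0.08 0 0 0 0 0.2" --pt "0.9 0.08 0 0 0 0 0.2" --pt "0.9 0.08 0 0 0 0 0.2" --pt "0.9 0.08 0 0 0 0 0.2" --pt "0.9 0.08 0 0 0 0 0.2"

```text
time_s: 16.08
tool_pos: [565.2, 285.8, 215.3]
tcp_rot: [180.0, 0.0, 82.9]
wrist_force: [1.2, -0.1, 0.1]
gripper_width: 54.9
grasp_force: 0.0
```

Emit:
move_arm --pt "0.9 0.08 0 0 0 0 0.2" --pt "0.62 0.03 0.4 0 0 0 0.2" --pt "0 0 0.6 0 0 0 0.2" --pt "0 0 0 0 0 0 0.2" --pt "0 0 0 0 0 0 0.2"

```text
time_s: 16.7
tool_pos: [580.4, 359.0, 166.2]
tcp_rot: [179.9, -0.1, 82.8]
wrist_force: [0.2, -0.2, -0.8]
gripper_width: 54.9
grasp_force: 0.0
```

```bash
python3 - <<'E'
from h import *
togo(580,359,52,82.8)
Cam("scene").crop("s4",380,500,130,220)
E
```

```text
at [580.4 359.  166.2] [ 1.799e+02 -1.000e-01  8.280e+01] t 16.7 J6 38.0 | turn units 0.01 shift units [-1.000e-03 -9.000e-03  2.284e+00]
```

View pics/s4.png

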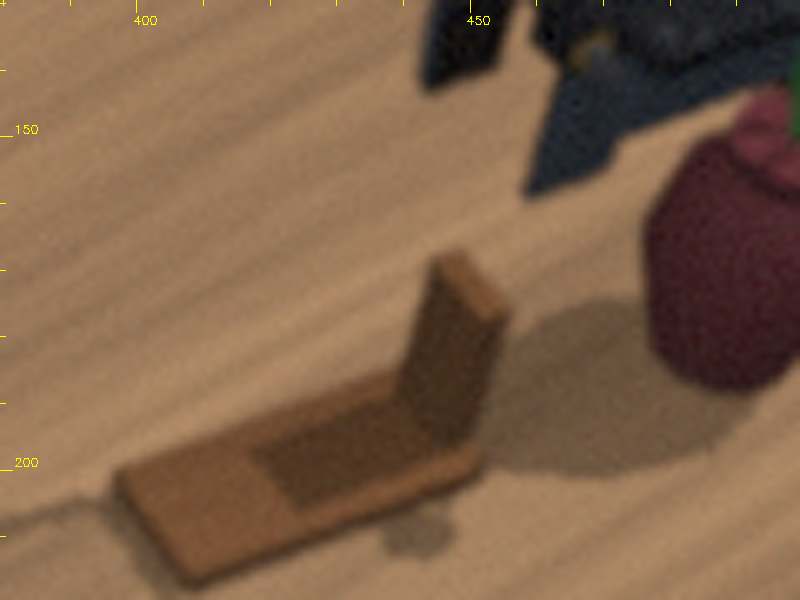

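The fingers (448,142) and (465,158) straddle the short upright (450,172) and clear the vase. I'll descend and grip.

Emit:
move_arm --pt "0 0 0.7 0 0 0 0.2" --pt "0 0 0.7 0 0 0 0.2" --pt "0 0 0.5 0 0 0 0.2" --pt "0 0 0.38 0 0 0 0.2" --pt "0 0 0 0 0 0 0.2"

```text
time_s: 17.38
tool_pos: [579.8, 358.5, 50.9]
tcp_rot: [-180.0, 0.0, 82.8]
wrist_force: [-0.3, 0.5, -0.3]
gripper_width: 54.5
grasp_force: 0.0
```

Emit:
move_arm --pt "0 0 0 0 0 0 -1" --pt "0 0 0 0 0 0 -1" --pt "0 0 0 0 0 0 -1" --pt "0 0 0 0 0 0 -1" --pt "0 0 0 0 0 0 -1" --pt "0 0 0 0 0 0 -1" --force 50

```text
time_s: 18.12
tool_pos: [580.9, 359.5, 52.6]
tcp_rot: [179.9, -0.1, 82.9]
wrist_force: [0.9, -0.0, 6.1]
gripper_width: 35.7
grasp_force: 50.0
```

Emit:
move_arm --pt "0 0 -0.4 0 0 0 -1" --pt "0 0 -0.7 0 0 0 -1" --pt "0 0 -0.7 0 0 0 -1" --pt "0 0 -0.6 0 0 0.8 -1" --pt "0 0 0 0 0 0.9 -1" --pt "0 0 0 0 0 0.8 -1" --pt "0 0 0 0 0 0 -1"

```text
time_s: 19.0
tool_pos: [579.3, 358.8, 170.2]
tcp_rot: [-179.9, 0.1, 70.4]
wrist_force: [0.2, -0.5, -1.9]
gripper_width: 35.7
grasp_force: 50.0
```

```bash
python3 - <<'E'
from h import *
# short upright target: long upright centre (488.4,-69.0); long origin = +70u; short upright centre at +68.. of long origin
u=np.array([np.cos(np.radians(70.3)),np.sin(np.radians(70.3))])
lo=np.array([488.4,-69.0])+70*u; print(lo, lo+69*u)
togo(*(lo+69*u),172,70.3)
E
```

```text
[511.99666809  -3.09706186] [535.25624092  61.86440573]
at [579.3 358.8 170.2] [-1.799e+02  1.000e-01  7.040e+01] t 19.0 J6 50.0 | turn units 0.02 shift units [-5.888  1.172 -0.036]
```

Emit:
move_arm --pt "-0.84 0.17 0 0 0 0 -1" --pt "-0.84 0.17 0 0 0 0 -1" --pt "-0.84 0.17 0 0 0 0 -1" --pt "-0.84 0.17 0 0 0 0 -1" --pt "-0.84 0.17 0 0 0 0 -1" --pt "-0.84 0.17 0 0 0 0 -1" --pt "-0.84 0.15 0 0 0 0 -1" --pt "0 0 0 0 0 0 -1"

```text
time_s: 20.0
tool_pos: [535.2, 60.1, 170.7]
tcp_rot: [-179.9, 0.1, 70.2]
wrist_force: [-0.1, 0.3, -1.8]
gripper_width: 35.8
grasp_force: 50.0
```

```bash
python3 - <<'E'
from h import *
togo(535.3,61.9,172,70.3)
Cam("scene").crop("s5",265,385,160,250)
E
```

```text
at [535.2  60.1 170.7] [-1.799e+02  1.000e-01  7.020e+01] t 20.0 J6 25.0 | turn units -0.02 shift units [ 0.034 -0.01  -0.025]
```

View pics/s5.png

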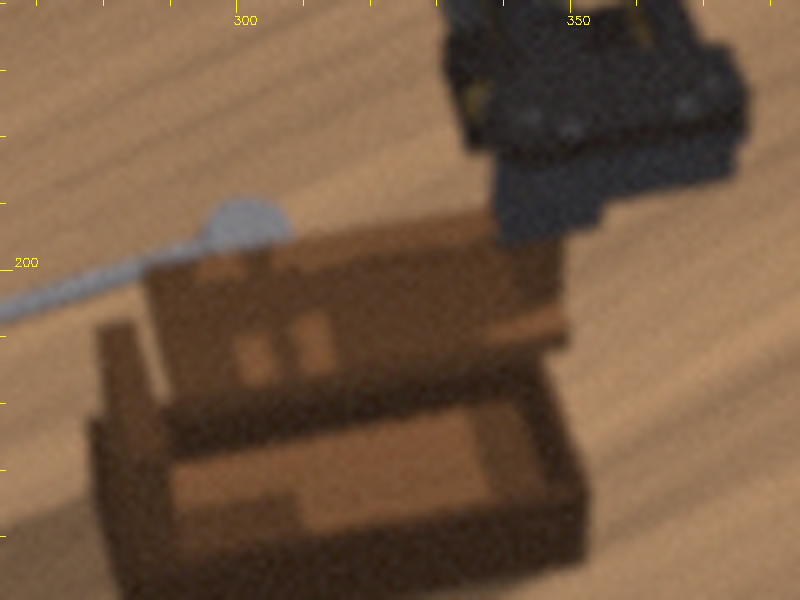

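```bash
python3 - <<'E'
from h import *
s=Cam("scene"); S=lambda p:uc(p,800/120,265,160)
lo=np.array([512.,-3.1]);a=np.radians(70.3);u=np.array([np.cos(a),np.sin(a)]);v=np.array([-u[1],u[0]])
for n,p,z in(("short foot L far,near; R near",[(147,268),(168,398),(567,318)],130),("long up top outer,inner far corner",[(97,328),(134,321)],106),("rim Rnear",[(588,492)],46)):
    P=s.plane(S(p),z)[:,:2]-lo; print(n,np.c_[P@u,P@v].round(1).tolist())
E
```

```text
short foot L far,near; R near [[-56.3, 30.1], [-61.5, -26.9], [76.0, -26.1]]
long up top outer,inner far corner [[-75.4, 28.3], [-62.4, 28.2]]
rim Rnear [[84.8, -38.5]]
```

The short foot spans u −60.5..76 above a gap of −63..79, and it is parallel. I'll lower it in stages.

Emit:
move_arm --pt "0.01 0.02 0.3 0 0 0 -1" --pt "0 0 0.3 0 0 0 -1" --pt "0 0 0.3 0 0 0 -1" --pt "0 0 0.3 0 0 0 -1" --pt "0 0 0.2 0 0 0 -1" --pt "0 0 0 0 0 0 -1"

```text
time_s: 20.85
tool_pos: [536.7, 62.5, 100.0]
tcp_rot: [-179.9, 0.1, 70.4]
wrist_force: [-0.5, 0.3, -1.7]
gripper_width: 36.0
grasp_force: 50.0
```

Emit:
move_arm --pt "0 0 0.15 0 0 0 -1" --pt "0 0 0.15 0 0 0 -1" --pt "0 0 0 0 0 0 -1"

```text
time_s: 21.22
tool_pos: [538.6, 65.2, 95.1]
tcp_rot: [179.7, -0.4, 70.2]
wrist_force: [-16.5, 7.0, 49.8]
gripper_width: 35.6
grasp_force: 50.1
```

Emit:
move_arm --pt "0 0 -0.3 0 0 0 -1" --pt "0 0 -0.1 0 0 0 -1" --pt "0 0 0 0 0 0 -1" --pt "0 0 0 0 0 0 -1"

```text
time_s: 21.72
tool_pos: [536.7, 62.4, 104.8]
tcp_rot: [-179.9, 0.1, 70.3]
wrist_force: [1.5, 0.6, -2.9]
gripper_width: 35.7
grasp_force: 49.9
```

```bash
python3 - <<'E'
from h import *
togo(535.3,61.9,172,70.3)
Cam("scene").crop("s6",265,385,160,250)
E
```

```text
at [536.7  62.4 104.8] [-1.799e+02  1.000e-01  7.030e+01] t 21.73 J6 25.0 | turn units 0.01 shift units [-0.019 -0.024 -1.344]
```

View pics/s6.png

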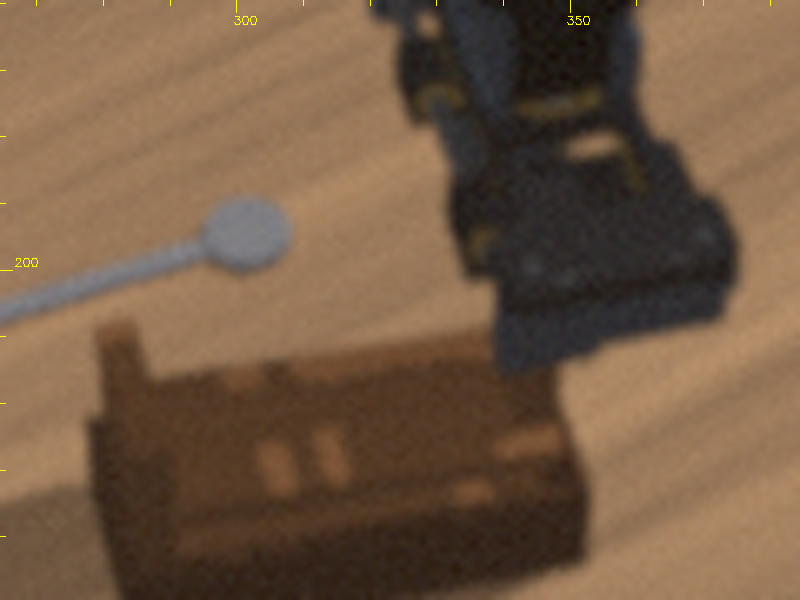

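```bash
python3 - <<'E'
from h import *
s=Cam("scene"); t=Cam("top"); S=lambda p:uc(p,800/120,265,160)
lo=np.array([512.,-3.1]);a=np.radians(70.3);u=np.array([np.cos(a),np.sin(a)]);v=np.array([-u[1],u[0]])
for n,p,z in(("foot Rnear",[(562,455),(556,372)],64),("rim Rnear,Rfar",[(588,492),(530,345)],46)):
    P=s.plane(S(p),z)[:,:2]-lo; print(n,np.c_[P@u,P@v].round(1).tolist())
t.crop("t6",265,385,190,280)
E
```

```text
foot Rnear [[75.7, -33.5], [84.2, 3.0]]
rim Rnear,Rfar [[84.8, -38.5], [83.6, 31.4]]
```

View pics/t6.png

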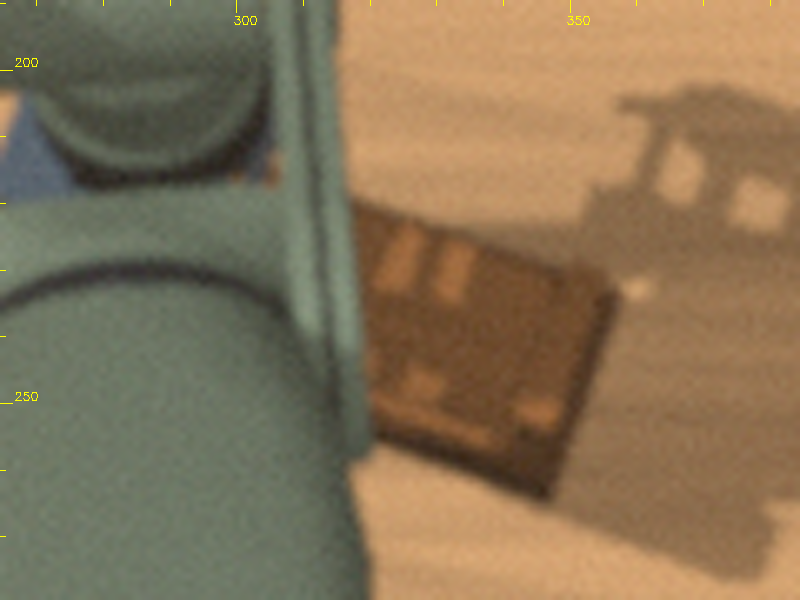

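The near edge of the short foot is about 1 mm over the near wall (v −33.5 against −32.5), which matches the +v contact force. I'll shift 2.5 mm and lower again.

Emit:
move_arm --pt "0 -0.05 0 0 0 0 -1" --pt "0 0 0.1 0 0 0 -1" --pt "0 0 0.1 0 0 0 -1" --pt "0 0 0.1 0 0 0 -1" --pt "0 0 0 0 0 0 -1"

```text
time_s: 22.5
tool_pos: [534.5, 63.4, 90.3]
tcp_rot: [-179.9, 0.0, 70.4]
wrist_force: [-0.1, -0.7, -2.0]
gripper_width: 35.6
grasp_force: 49.9
```

Free now; continue.

Emit:
move_arm --pt "0 0 0.1 0 0 0 -1" --pt "0 0 0.1 0 0 0 -1" --pt "0 0 0.1 0 0 0 -1" --pt "0 0 0.06 0 0 0 -1" --pt "0 0 0 0 0 0 -1" --pt "0 0 0 0 0 0 -1"

```text
time_s: 23.25
tool_pos: [535.0, 63.4, 73.0]
tcp_rot: [180.0, -0.0, 70.4]
wrist_force: [0.1, -0.2, -1.5]
gripper_width: 35.4
grasp_force: 49.9
```

Emit:
move_arm --pt "0 0 0.03 0 0 0 -1" --pt "0 0 0.02 0 0 0 -1" --pt "0 0 0 0 0 0 -1" --pt "0 0 0 0 0 0 -1"

```text
time_s: 23.75
tool_pos: [534.9, 63.4, 70.5]
tcp_rot: [180.0, 0.0, 70.4]
wrist_force: [0.7, -0.1, -2.2]
gripper_width: 35.8
grasp_force: 49.9
```

Emit:
move_arm --pt "0 0 0.03 0 0 0 -1" --pt "0 0 0.02 0 0 0 -1" --pt "0 0 0 0 0 0 -1" --pt "0 0 0 0 0 0 -1"

```text
time_s: 24.25
tool_pos: [535.2, 63.4, 69.1]
tcp_rot: [179.9, -0.0, 70.4]
wrist_force: [-2.4, -0.3, 6.3]
gripper_width: 35.7
grasp_force: 49.9
```

The short stand rests on the long foot (contact at z 69). I'll release it and go to the left tin.

Emit:
move_arm --pt "0 0 0 0 0 0 0.2" --pt "0 0 0 0 0 0 0.2" --pt "0 0 0 0 0 0 0.2" --pt "0 0 -0.3 0 0 0 0.2" --pt "0 0 -0.7 0 0 0 0.2" --pt "0 0 -0.8 0 0 0 1" --pt "0 0 0 0 0 0 1" --pt "0 0 0 0 0 0 1"

```text
time_s: 25.25
tool_pos: [534.5, 63.4, 158.1]
tcp_rot: [-180.0, 0.0, 70.4]
wrist_force: [-0.7, -0.1, -0.1]
gripper_width: 82.3
grasp_force: 0.0
```

```bash
cat >> h.py <<'E'
def tins(C):
    """grey-blue tin tops near expected places: rects on plane z=70"""
    h=cv2.cvtColor(C.img,cv2.COLOR_BGR2HSV); b,g,r=[C.img[:,:,i].astype(int) for i in range(3)]
    m=((r-b<8)&(b>95)).astype(np.uint8)
    for c in cv2.findContours(m,0,1)[0]:
        if cv2.contourArea(c)>60:
            q=cv2.minAreaRect(c); P=C.plane(cv2.boxPoints(q),70); p=P.mean(0)
            if 450<p[0]<780 and -150<p[1]<250: rep("blob",P)
E
python3 - <<'E'
from h import *
for n in("top","scene"): print(n); tins(Cam(n))
togo(666.5,148,150,70.2)
E
```

```text
top
blob [[447.9, 102.6], [501.4, 70.7], [472.6, 24.5], [419.4, 56.5]] c [460.3  63.6] len [62.3 54.5 62.  54.1] ang [149.3  58.  148.9  58.3]
blob [[573.1, 153.2], [613.7, 118.1], [536.5, 34.8], [496.7, 70.0]] c [555.   94.1] len [ 53.7 113.6  53.2 113. ] ang [139.2  47.2 138.5  47.4]
blob [[652.3, -46.9], [708.2, -51.1], [706.6, -72.2], [650.7, -67.9]] c [679.4 -59.5] len [56.1 21.2 56.1 21. ] ang [175.8  85.6 175.6  85.6]
blob [[738.0, 251.6], [765.2, 226.6], [736.7, 198.9], [709.7, 223.9]] c [737.4 225.2] len [36.9 39.8 36.8 39.6] ang [137.4  44.3 137.2  44.5]
scene
blob [[656.9, -70.1], [654.4, -45.9], [713.2, -49.7], [715.1, -73.3]] c [684.9 -59.8] len [24.3 58.9 23.6 58.3] ang [ 95.8 176.3  94.7 176.9]
blob [[730.5, 202.8], [712.1, 239.2], [747.3, 253.3], [764.9, 216.9]] c [738.7 228. ] len [40.8 37.9 40.3 37.2] ang [116.8  21.8 115.8  22.4]
blob [[640.1, 144.3], [641.5, 168.6], [697.6, 150.8], [695.8, 127.2]] c [668.8 147.7] len [24.4 58.8 23.6 58.2] ang [ 86.7 162.4  85.8 163. ]
at [534.   63.3 157. ] [-1.799e+02  1.000e-01  7.040e+01] t 25.35 J6 25.0 | turn units 0.03 shift units [2.491 1.919 0.14 ]
```

Emit:
move_arm --pt "0.5 0.38 0 0 0 0 1" --pt "0.5 0.38 0 0 0 0 1" --pt "0.5 0.39 0 0 0 0 1" --pt "0.5 0.39 0 0 0 0 1" --pt "0.5 0.39 0.3 0 0 -0.1 1" --pt "0 0 0.7 0 0 0 1" --pt "0 0 0.7 0 0 0 1" --pt "0 0 0 0 0 0 1"

```text
time_s: 26.35
tool_pos: [664.8, 148.1, 68.5]
tcp_rot: [-179.5, 0.3, 70.9]
wrist_force: [0.0, 0.4, 0.2]
gripper_width: 91.2
grasp_force: 0.0
```

```bash
python3 - <<'E'
from h import *
togo(667,147.8,31,70.9)
E
```

```text
at [664.8 148.1  68.5] [-179.5    0.3   70.9] t 26.35 J6 31.0 | turn units -0.01 shift units [0.008 0.043 0.749]
```

Emit:
move_arm --pt "0.01 0.03 0.45 0 0 0 1" --pt "0 0 0.3 0 0 0 1" --pt "0 0 0 0 0 0 1" --pt "0 0 0 0 0 0 -1" --pt "0 0 0 0 0 0 -1" --pt "0 0 0 0 0 0 -1" --pt "0 0 0 0 0 0 -1" --pt "0 0 0 0 0 0 -1" --force 30

```text
time_s: 27.35
tool_pos: [669.0, 148.8, 35.9]
tcp_rot: [-180.0, 0.0, 70.9]
wrist_force: [-2.6, 0.2, 4.4]
gripper_width: 57.9
grasp_force: 30.0
```

Emit:
move_arm --pt "0 0 0 0 0 0 -1" --pt "0 0 -0.4 0 0 0 -1" --pt "0 0 -0.8 0 0 0 -1" --pt "0 0 -0.8 0 0 0 -1" --pt "0 0 -0.8 0 0 0.1 -1" --pt "0 0 0 0 0 0 -1" --pt "0 0 0 0 0 0 -1"

```text
time_s: 28.22
tool_pos: [668.8, 148.4, 173.8]
tcp_rot: [-179.9, 0.1, 70.4]
wrist_force: [-0.6, -0.1, -1.3]
gripper_width: 58.1
grasp_force: 30.0
```

```bash
python3 - <<'E'
from h import *
togo(518.0,16.0,60,70.3)
E
```

```text
at [668.8 148.4 173.8] [-1.799e+02  1.000e-01  7.040e+01] t 28.23 J6 31.0 | turn units 0.01 shift units [-3.511 -1.947  2.277]
```

Emit:
move_arm --pt "-0.7 -0.39 0 0 0 0 -1" --pt "-0.7 -0.39 0 0 0 0 -1" --pt "-0.7 -0.39 0 0 0 0 -1" --pt "-0.7 -0.39 0 0 0 0 -1" --pt "-0.71 -0.39 0 0 0 0 -1" --pt "0 0 0.7 0 0 0 -1" --pt "0 0 0 0 0 0 -1" --pt "0 0 0 0 0 0 -1"

```text
time_s: 29.22
tool_pos: [518.9, 16.4, 140.2]
tcp_rot: [-180.0, 0.0, 70.4]
wrist_force: [-0.0, -0.0, -1.2]
gripper_width: 58.0
grasp_force: 30.0
```

```bash
python3 - <<'E'
from h import *
togo(518.0,16.0,66,70.3)
E
```

```text
at [518.9  16.4 140.2] [-180.     0.    70.4] t 29.23 J6 20.0 | turn units 0.01 shift units [-0.013 -0.014  1.484]
```

Emit:
move_arm --pt "-0.01 -0.01 0.4 0 0 0 -1" --pt "0 0 0.4 0 0 0 -1" --pt "0 0 0.3 0 0 0 -1" --pt "0 0 0.2 0 0 0 -1" --pt "0 0 0.1 0 0 0 -1" --pt "0 0 0 0 0 0 -1" --pt "0 0 0 0 0 0 -1"

```text
time_s: 30.1
tool_pos: [518.3, 15.9, 70.9]
tcp_rot: [179.9, -0.0, 70.4]
wrist_force: [0.4, 0.0, -1.8]
gripper_width: 58.0
grasp_force: 30.0
```

Emit:
move_arm --pt "0 0 0.06 0 0 0 -1" --pt "0 0 0.04 0 0 0 -1" --pt "0 0 0 0 0 0 -1" --pt "0 0 0 0 0 0 -1"

```text
time_s: 30.6
tool_pos: [518.0, 15.9, 65.8]
tcp_rot: [180.0, -0.0, 70.4]
wrist_force: [-0.3, -0.1, 4.7]
gripper_width: 57.8
grasp_force: 30.0
```

Emit:
move_arm --pt "0 0 0 0 0 0 0.6" --pt "0 0 0 0 0 0 0.6" --pt "0 0 0 0 0 0 0.6" --pt "0 0 -0.6 0 0 0 0.6" --pt "0 0 -0.9 0 0 0 1" --pt "0 0 -0.5 0 0 -1 1" --pt "0 0 0 0 0 -1 1" --pt "0 0 0 0 0 -1 1"

```text
time_s: 31.6
tool_pos: [518.0, 15.9, 165.8]
tcp_rot: [179.9, 0.0, 85.5]
wrist_force: [-0.5, 0.3, -0.5]
gripper_width: 90.9
grasp_force: 0.0
```

Emit:
move_arm --pt "0 0 0 0 0 -0.18 1" --pt "0 0 0 0 0 0 1" --pt "0 0 0 0 0 0 1"

```text
time_s: 31.98
tool_pos: [517.9, 15.9, 165.3]
tcp_rot: [-180.0, 0.0, 86.2]
wrist_force: [0.0, -0.0, 0.2]
gripper_width: 91.2
grasp_force: 0.0
```

```bash
python3 - <<'E'
from h import *
togo(682.3,-59.5,33,86.3)
E
```

```text
at [517.9  15.9 165.3] [-180.     0.    86.2] t 31.98 J6 4.0 | turn units -0.02 shift units [-1.292  3.379  2.646]
```

Emit:
move_arm --pt "-0.32 0.84 0 0 0 0 1" --pt "-0.32 0.84 0 0 0 0 1" --pt "-0.32 0.84 0 0 0 0 1" --pt "-0.33 0.86 0 0 0 0 1" --pt "0 0 0.8 0 0 0 1" --pt "0 0 0.8 0 0 0 1" --pt "0 0 0.4 0 0 0 1" --pt "0 0 0 0 0 0 1"

```text
time_s: 32.98
tool_pos: [681.0, -59.4, 63.2]
tcp_rot: [-179.7, -0.0, 86.2]
wrist_force: [0.9, 0.4, 0.8]
gripper_width: 91.2
grasp_force: 0.0
```

Emit:
move_arm --pt "0 0 0.4 0 0 0 1" --pt "0 0 0.2 0 0 0 1" --pt "0 0 0 0 0 0 1" --pt "0 0 0 0 0 0 -1" --pt "0 0 0 0 0 0 -1" --pt "0 0 0 0 0 0 -1" --pt "0 0 0 0 0 0 -1" --pt "0 0 0 0 0 0 -1"

```text
time_s: 33.98
tool_pos: [682.5, -59.5, 35.8]
tcp_rot: [180.0, 0.0, 86.3]
wrist_force: [-0.1, 1.1, 1.7]
gripper_width: 57.9
grasp_force: 30.0
```

Emit:
move_arm --pt "0 0 0 0 0 0 -1" --pt "0 0 -0.4 0 0 0 -1" --pt "0 0 -0.8 0 0 1 -1" --pt "0 0 -0.8 0 0 1 -1" --pt "0 0 -0.8 0 0 1 -1" --pt "0 0 0 0 0 0.18 -1" --pt "0 0 0 0 0 0 -1"

```text
time_s: 34.85
tool_pos: [681.4, -59.4, 173.9]
tcp_rot: [-179.9, 0.0, 70.4]
wrist_force: [0.2, -0.9, -0.9]
gripper_width: 58.1
grasp_force: 30.0
```

```bash
python3 - <<'E'
from h import *
togo(504.6,-21.7,140,70.3)
E
```

```text
at [681.4 -59.4 173.9] [-179.9    0.    70.4] t 34.85 J6 14.0 | turn units 0.02 shift units [-0.481 -3.584  0.677]
```

Emit:
move_arm --pt "-0.12 -0.9 0 0 0 0 -1" --pt "-0.12 -0.9 0 0 0 0 -1" --pt "-0.12 -0.9 0 0 0 0 -1" --pt "-0.12 -0.88 0 0 0 0 -1" --pt "0 0 0.68 0 0 0 -1" --pt "0 0 0 0 0 0 -1" --pt "0 0 0 0 0 0 -1"

```text
time_s: 35.72
tool_pos: [506.1, -22.0, 141.2]
tcp_rot: [-180.0, 0.0, 70.4]
wrist_force: [-0.0, 0.4, -0.3]
gripper_width: 58.2
grasp_force: 30.0
```

```bash
python3 - <<'E'
from h import *
togo(504.6,-21.7,66,70.3)
E
```

```text
at [506.1 -22.  141.2] [-180.     0.    70.4] t 35.73 J6 16.0 | turn units 0.01 shift units [-0.003 -0.03   1.504]
```

Emit:
move_arm --pt "0 0 0.4 0 0 0 -1" --pt "0 0 0.4 0 0 0 -1" --pt "0 0 0.3 0 0 0 -1" --pt "0 0 0.2 0 0 0 -1" --pt "0 0 0.1 0 0 0 -1" --pt "0 0 0 0 0 0 -1" --pt "0 0 0 0 0 0 -1"

```text
time_s: 36.6
tool_pos: [506.1, -22.0, 71.9]
tcp_rot: [179.9, -0.0, 70.4]
wrist_force: [-0.4, -0.0, -2.0]
gripper_width: 57.8
grasp_force: 30.0
```

Emit:
move_arm --pt "0 -0.02 0.06 0 0 0 -1" --pt "0 0 0.05 0 0 0 -1" --pt "0 0 0 0 0 0 -1" --pt "0 0 0 0 0 0 -1"

```text
time_s: 37.1
tool_pos: [504.7, -21.6, 65.9]
tcp_rot: [-180.0, 0.0, 70.4]
wrist_force: [-0.3, -0.4, -1.0]
gripper_width: 57.8
grasp_force: 30.0
```

```bash
cat >> h.py <<'E'
def pegs(C):
    """riser board: brown region rect on z=34; pegs: bright grey spots on it at z=48"""
    b,g,r=[C.img[:,:,i].astype(int) for i in range(3)]
    m=((r-b<25)&(r>85)).astype(np.uint8)
    for c in cv2.findContours(m,0,1)[0]:
        a=cv2.contourArea(c); M=cv2.moments(c)
        if 3<a<60:
            p=C.plane([(M["m10"]/M["m00"],M["m01"]/M["m00"])],46)[0]
            if 330<p[0]<520 and -420<p[1]<-170: print("peg",a,p[:2].round(1))
E
python3 - <<'E'
from h import *
print(bot.sense()["wrist_force"],bot.sense()["tool_pos"])
for n in("top","scene"): print(n); pegs(Cam(n))
E
```

```text
[-0.27550216 -0.41379984 -0.99245536] [504.69085416 -21.61679558  65.90560841]
top
peg 6.5 [ 407.5 -323.2]
peg 5.0 [ 428.2 -267.1]
scene
```

Emit:
move_arm --pt "0 0 0.02 0 0 0 -1" --pt "0 0 0 0 0 0 -1" --pt "0 0 0 0 0 0 0.6" --pt "0 0 0 0 0 0 0.6" --pt "0 0 0 0 0 0 0.6" --pt "0 0 -0.6 0 0 0 0.6" --pt "0 0 -0.9 0 0 0 1" --pt "0 0 -0.5 0 0 0 1"

```text
time_s: 38.2
tool_pos: [505.6, -21.7, 167.0]
tcp_rot: [179.8, -0.0, 70.4]
wrist_force: [0.2, 0.1, 0.1]
gripper_width: 89.9
grasp_force: 0.0
```

```bash
python3 - <<'E'
from h import *
for n in("top","scene"):
    C=Cam(n); print(n); tins(C)
    q=C.img[255:280,150:235] if n=="scene" else None
    if n=="scene":
        g=cv2.cvtColor(q,cv2.COLOR_BGR2LAB).astype(int); d=np.abs(g-np.array([0,128,128]))[:,:,1:].sum(2)
        ys,xs=np.unravel_index(np.argsort(d.ravel())[:12],d.shape); print(np.c_[xs+150,ys+255].tolist(),np.sort(d.ravel())[:12])
togo(417.8,-294.6,11,69.7)
E
```

```text
top
blob [[521.2, 48.9], [563.5, 27.2], [519.2, -53.9], [477.4, -31.9]] c [520.3  -2.4] len [47.5 92.4 47.3 91.8] ang [152.8  61.4 152.2  61.5]
blob [[756.1, 244.8], [756.1, 207.9], [720.0, 207.0], [720.0, 243.7]] c [738.  225.9] len [36.9 36.1 36.7 36.1] ang [90.1  1.5 90.   1.7]
scene
blob [[733.3, 200.9], [711.4, 234.4], [743.6, 254.9], [764.7, 221.2]] c [738.3 227.8] len [40.1 38.2 39.8 37.4] ang [123.1  32.5 122.   32.8]
blob [[457.7, -14.6], [460.5, 11.6], [517.3, -5.0], [514.2, -30.4]] c [487.4  -9.6] len [26.4 59.2 25.6 58.7] ang [ 83.9 163.7  83.1 164.4]
blob [[472.1, 26.8], [476.8, 52.5], [530.4, 32.7], [525.6, 7.8]] c [501.2  29.9] len [26.1 57.2 25.3 56.8] ang [ 79.7 159.8  79.1 160.5]
[[174, 260], [174, 261], [200, 258], [199, 257], [200, 256], [174, 263], [174, 262], [175, 261], [175, 262], [175, 263], [214, 279], [215, 279]] [0 1 2 2 2 3 3 3 3 3 3 3]
at [506.7 -21.7 167.7] [ 1.796e+02 -1.000e-01  7.040e+01] t 38.3 J6 16.0 | turn units 0.13 shift units [-5.735  0.226  3.134]
```

```bash
python3 - <<'E'
from h import *
s=Cam("scene"); t=Cam("top"); pegs(t); P=s.plane([(174.5,261.5),(199.8,257)],43); print(P.round(1),P.mean(0).round(1),np.degrees(np.arctan2(*(P[1]-P[0])[[1,0]])))
E
```

```text
peg 6.0 [ 406.9 -323.4]
peg 6.5 [ 428.5 -267.1]
[[ 412.7 -321.6   43. ]
 [ 434.  -267.2   43. ]] [ 423.4 -294.4   43. ] 68.62678224110067
```

Emit:
move_arm --pt "-0.72 0.03 0 0 0 0.13 1" --pt "-0.72 0.03 0 0 0 0 1" --pt "-0.72 0.03 0 0 0 0 1" --pt "-0.72 0.03 0 0 0 0 1" --pt "-0.72 0.03 0 0 0 0 1" --pt "-0.72 0.03 0 0 0 0 1" --pt "-0.72 0.03 0 0 0 0 1" --pt "-0.7 0.02 0 0 0 0 1"

```text
time_s: 39.4
tool_pos: [415.1, -295.4, 163.0]
tcp_rot: [-179.8, -0.1, 69.7]
wrist_force: [0.0, -0.8, -0.1]
gripper_width: 90.9
grasp_force: 0.0
```

Emit:
move_arm --pt "0 0 0.8 0 0 0 1" --pt "0 0 0.8 0 0 0 1" --pt "0 0 0.2 0 0 0 1" --pt "0 0 0 0 0 0 1" --pt "0 0 0 0 0 0 1"

```text
time_s: 40.02
tool_pos: [417.3, -295.4, 76.1]
tcp_rot: [179.9, 0.0, 69.7]
wrist_force: [-0.7, -0.3, 0.1]
gripper_width: 91.6
grasp_force: 0.0
```

```bash
python3 - <<'E'
from h import *
togo(418.5,-294.2,11,69.7)
E
```

```text
at [ 417.3 -295.4   76.1] [179.9   0.   69.7] t 40.02 J6 -16.0 | turn units 0.0 shift units [0.032 0.015 1.301]
```

Emit:
move_arm --pt "0.03 0.05 0.5 0 0 0 1" --pt "0 0 0.5 0 0 0 1" --pt "0 0 0.26 0 0 0 1" --pt "0 0 0 0 0 0 1" --pt "0 0 0 0 0 0 -1" --pt "0 0 0 0 0 0 -1" --pt "0 0 0 0 0 0 -1" --pt "0 0 0 0 0 0 -1"

```text
time_s: 41.02
tool_pos: [419.3, -294.5, 12.4]
tcp_rot: [180.0, 0.0, 69.7]
wrist_force: [0.1, -0.6, 2.7]
gripper_width: 59.7
grasp_force: 30.0
```

Emit:
move_arm --pt "0 0 0 0 0 0 -1" --pt "0 0 0 0 0 0 -1" --pt "0 0 0 0 0 0 -1" --force 40

```text
time_s: 41.4
tool_pos: [419.3, -294.5, 12.4]
tcp_rot: [180.0, 0.0, 69.7]
wrist_force: [-1.5, 0.2, 5.9]
gripper_width: 59.9
grasp_force: 40.0
```

Emit:
move_arm --pt "0 0 -0.5 0 0 0 -1" --pt "0 0 -0.8 0 0 0 -1" --pt "0 0 -0.9 0 0 0 -1" --pt "0 0 -0.9 0 0 0 -1" --pt "0 0 0 0 0 -0.12 -1" --pt "0 0 0 0 0 0 -1" --pt "0 0 0 0 0 0 -1"

```text
time_s: 42.28
tool_pos: [418.0, -293.5, 164.7]
tcp_rot: [-179.7, -0.1, 70.3]
wrist_force: [-0.4, 0.9, -3.1]
gripper_width: 60.0
grasp_force: 40.0
```

```bash
python3 - <<'E'
from h import *
togo(511.5,-2.4,140,70.35)
E
```

```text
at [ 418.  -293.5  164.7] [-1.797e+02 -1.000e-01  7.030e+01] t 42.27 J6 -17.0 | turn units -0.01 shift units [ 6.112 -0.197  0.495]
```

Emit:
move_arm --pt "0.78 -0.02 0 0 0 0 -1" --pt "0.78 -0.02 0 0 0 0 -1" --pt "0.78 -0.02 0 0 0 0 -1" --pt "0.78 -0.02 0 0 0 0 -1" --pt "0.78 -0.02 0 0 0 0 -1" --pt "0.78 -0.02 0 0 0 0 -1" --pt "0.78 -0.02 0 0 0 0 -1" --pt "0.65 -0.04 0 0 0 0 -1"

```text
time_s: 43.28
tool_pos: [513.3, -2.2, 165.3]
tcp_rot: [-179.8, 0.1, 70.3]
wrist_force: [1.2, -0.8, -3.1]
gripper_width: 60.3
grasp_force: 40.0
```

Emit:
move_arm --pt "0 0 0.4 0 0 0 -1" --pt "0 0 0 0 0 0 -1" --pt "0 0 0 0 0 0 -1" --pt "0 0 0 0 0 0 -1"

```text
time_s: 43.78
tool_pos: [514.0, -4.1, 147.3]
tcp_rot: [180.0, -0.0, 70.3]
wrist_force: [-0.7, -0.8, -2.4]
gripper_width: 59.7
grasp_force: 40.0
```

```bash
python3 - <<'E'
from h import *
togo(511.5,-2.4,96.4,70.35)
Cam("scene").crop("s7",260,380,140,230)
E
```

```text
at [514.   -4.1 147.3] [180.   -0.   70.3] t 43.77 J6 18.0 | turn units -0.02 shift units [ 0.016 -0.058  1.019]
```

View pics/s7.png

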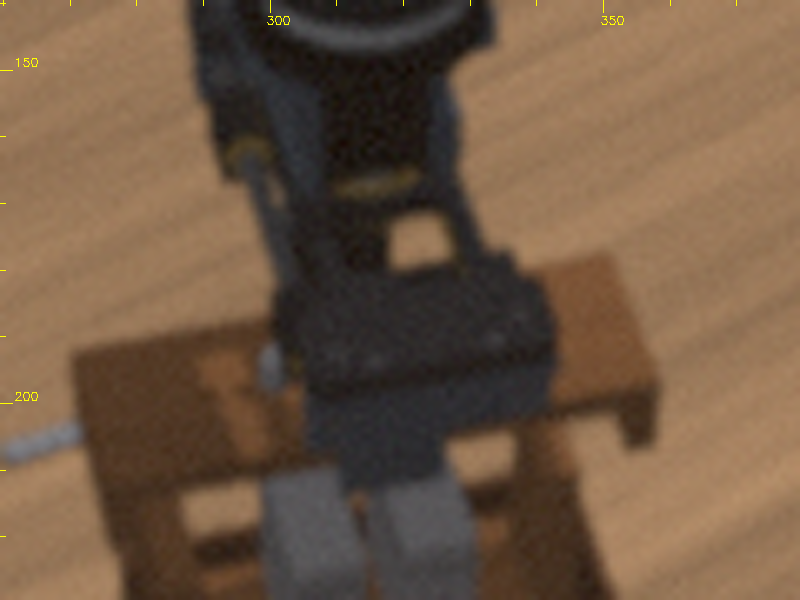

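```bash
python3 - <<'E'
from h import *
s=Cam("scene"); S=lambda p:uc(p,800/120,260,140)
lo=np.array([512.,-3.1]);a=np.radians(70.35);u=np.array([np.cos(a),np.sin(a)]);v=np.array([-u[1],u[0]])
P=s.plane(S([(72,353),(112,490),(660,385),(612,250)]),169)[:,:2]-lo; print(np.c_[P@u,P@v].round(1).tolist())
for w in(-30,):  # ray with vertical plane v=-30 (long upright near face) and v=-18 (short upright near face)
  for q,vv in(((127,565),-30),((185,500),-30),((577,470),-18),((518,470),-18),((655,445),-30),((620,445),-30)):
    r=s.rays(S([q]))[0]; e=s.e-np.r_[lo,0]; vn=np.r_[v,0]; k=(vv-e@vn)/(r@vn); p=e+k*r; print(q,"u",(p[:2]@u).round(1),"z",p[2].round(1))
E
```

```text
[[-91.8, 26.1], [-90.6, -34.3], [91.6, -34.7], [93.7, 27.0]]
(127, 565) u -87.6 z 124.0
(185, 500) u -66.7 z 151.7
(577, 470) u 71.1 z 112.1
(518, 470) u 49.9 z 118.4
(655, 445) u 93.9 z 132.6
(620, 445) u 81.4 z 136.2
```

The riser is level with the caddy axis: u −91..93, centred at +0.7, yaw matching, lips clear of both uprights. I'll nudge it 3 mm sideways and lower it.

Emit:
move_arm --pt "0 -0.05 0.2 0 0 0 -1" --pt "0 0 0.3 0 0 0 -1" --pt "0 0 0.2 0 0 0 -1" --pt "0 0 0.1 0 0 0 -1" --pt "0 0 0.1 0 0 0 -1" --pt "0 0 0 0 0 0 -1" --pt "0 0 0 0 0 0 -1"

```text
time_s: 44.75
tool_pos: [511.6, -2.9, 102.2]
tcp_rot: [180.0, -0.0, 70.3]
wrist_force: [-0.1, -0.7, -3.2]
gripper_width: 59.5
grasp_force: 40.0
```

Emit:
move_arm --pt "0 0 0.05 0 0 0 -1" --pt "0 0 0.04 0 0 0 -1" --pt "0 0 0 0 0 0 -1" --pt "0 0 0 0 0 0 -1"

```text
time_s: 45.25
tool_pos: [511.4, -2.9, 97.5]
tcp_rot: [180.0, 0.0, 70.3]
wrist_force: [0.6, -0.6, -2.2]
gripper_width: 59.8
grasp_force: 40.0
```

Emit:
move_arm --pt "0 0 0.03 0 0 0 -1" --pt "0 0 0 0 0 0 -1" --pt "0 0 0 0 0 0 -1"

```text
time_s: 45.62
tool_pos: [511.6, -2.9, 96.4]
tcp_rot: [180.0, -0.0, 70.3]
wrist_force: [-1.6, 0.7, 2.8]
gripper_width: 60.0
grasp_force: 40.0
```

Contact at exactly the expected height (96.4), so the riser is seated. I'll release it, back off and measure the riser pegs and the jug bar.

Emit:
move_arm --pt "0 0 0 0 0 0 0.9" --pt "0 0 0 0 0 0 0.9" --pt "0 0 0 0 0 0 0.9" --pt "0 0 0 0 0 0 0.9" --pt "0 0 -0.6 0 0 0 0.9" --pt "0 0 -0.9 0 0 0 0.9" --pt "0 0 -0.9 0 0 0 0" --pt "0 0 -0.9 0 0 0 0"

```text
time_s: 46.62
tool_pos: [511.2, -2.8, 262.4]
tcp_rot: [180.0, 0.0, 70.3]
wrist_force: [-0.0, 0.2, -0.9]
gripper_width: 69.5
grasp_force: 0.0
```

Emit:
move_arm --pt "-0.9 0 0 0 0 0 -0.2" --pt "-0.9 0 0 0 0 0 -0.2" --pt "-0.9 0 0 0 0 0 -0.2" --pt "-0.9 0 0 0 0 0 -0.2" --pt "0 0 0 0 0 0 -0.2"

```text
time_s: 47.25
tool_pos: [449.8, -174.5, 260.9]
tcp_rot: [180.0, 0.0, 70.1]
wrist_force: [-0.4, 0.1, 0.1]
gripper_width: 36.6
grasp_force: 0.0
```

```bash
python3 - <<'E'
from h import *
t=Cam("top"); s=Cam("scene")
def blob(C,z,box,test):
    b,g,r=[C.img[:,:,i].astype(int) for i in range(3)]
    m=test(b,g,r).astype(np.uint8); mm=np.zeros_like(m); x0,x1,y0,y1=box; mm[y0:y1,x0:x1]=m[y0:y1,x0:x1]
    for c in cv2.findContours(mm,0,1)[0]:
        M=cv2.moments(c)
        if cv2.contourArea(c)>3:
            q=cv2.minAreaRect(c); P=C.plane(cv2.boxPoints(q),z); rep(f"A{cv2.contourArea(c):.0f} {np.round(q[0],1)}",P)
print("bar top"); blob(t,152,(430,462,185,210),lambda b,g,r:r<75)
print("bar scene"); blob(s,152,(195,240,270,310),lambda b,g,r:r<50)
print("pegs top"); blob(t,130,(285,355,210,265),lambda b,g,r:(r-b<25)&(r>85))
print("pegs scene"); blob(s,130,(265,360,170,250),lambda b,g,r:(r-b<20)&(r>85))
togo(582,-291,200,76)
E
```

```text
bar top
bar scene
A175 [213.7 289.1] [[579.4, -308.2], [588.2, -274.5], [613.5, -280.9], [604.7, -314.1]] c [ 596.4 -294.4] len [34.9 26.1 34.3 26. ] ang [ 75.4 165.7  75.2 166.8]
pegs top
A22 [324.3 248.5] [[466.5, -0.7], [473.4, -3.0], [466.2, -24.2], [459.3, -21.9]] c [466.3 -12.5] len [ 7.3 22.4  7.3 22.4] ang [161.8  71.2 161.7  71.2]
A20 [309.4 243.2] [[479.5, 33.5], [486.5, 30.6], [477.5, 9.9], [470.5, 12.8]] c [478.5  21.7] len [ 7.6 22.6  7.6 22.6] ang [157.4  66.4 157.2  66.4]
A4 [333. 234.] [[502.3, -30.1], [502.3, -34.7], [497.6, -34.6], [497.6, -30.1]] c [499.9 -32.4] len [4.6 4.7 4.6 4.7] ang [ 89.9 179.8  89.9 179.8]
A7 [308.5 225.5] [[520.0, 28.5], [524.7, 23.9], [519.9, 19.3], [515.3, 23.9]] c [520.   23.9] len [6.6 6.6 6.6 6.6] ang [135.7  44.4 135.7  44.5]
pegs scene
A154 [285.7 198. ] [[429.6, -87.3], [461.2, 9.7], [488.4, -2.6], [456.8, -97.9]] c [459.  -44.5] len [102.   29.8 100.4  29.3] ang [ 71.9 155.7  71.7 158.7]
at [ 450.6 -172.3  260.9] [-180.    -0.    70.2] t 47.35 J6 -3.0 | turn units -1.15 shift units [-1.668  3.124  1.218]
```

The pegs seat at (509.9,−4.2) ±1.5, 59.8 mm apart at 70.3°, so the riser is square. The jug bar centre is about (587,−293) at 75.5°. I'm going to the jug.

Emit:
move_arm --pt "0 0 0 0 0 -1 -0.2" --pt "0 0 0 0 0 -0.1 -0.2" --pt "-0.4 0.8 0 0 0 0 -0.2" --pt "-0.4 0.8 0 0 0 0 -0.2" --pt "-0.4 0.8 0 0 0 0 -0.2" --pt "0 0 0 0 0 0 -0.2" --pt "0 0 0 0 0 0 -0.2"

```text
time_s: 48.22
tool_pos: [552.1, -258.9, 260.5]
tcp_rot: [-179.9, -0.0, 75.8]
wrist_force: [0.0, 1.1, 1.0]
gripper_width: 36.4
grasp_force: 0.0
```

```bash
python3 - <<'E'
from h import *
togo(587,-293,128,75.5)
E
```

```text
at [ 552.1 -258.9  260.5] [-179.9   -0.    75.8] t 48.23 J6 -12.0 | turn units 0.06 shift units [-0.486  0.847  2.65 ]
```

Emit:
move_arm --pt "-0.48 0.84 0 0 0 0.05 -0.2" --pt "0 0 0.8 0 0 0 -0.2" --pt "0 0 0.6 0 0 0 -0.2" --pt "0 0 0.4 0 0 0 -0.2" --pt "0 0 0 0 0 0 -0.2" --pt "0 0 0 0 0 0 -0.2"

```text
time_s: 48.98
tool_pos: [587.5, -293.2, 172.6]
tcp_rot: [179.9, 0.0, 75.6]
wrist_force: [0.6, -0.9, 0.2]
gripper_width: 36.3
grasp_force: 0.0
```

```bash
python3 - <<'E'
from h import *
togo(587,-293,128,75.5)
E
```

```text
at [ 587.5 -293.2  172.6] [179.9   0.   75.6] t 48.98 J6 -13.0 | turn units 0.01 shift units [ 0.001 -0.01   0.892]
```

Emit:
move_arm --pt "0 0 0.4 0 0 0 -0.2" --pt "0 0 0.3 0 0 0 -0.2" --pt "0 0 0.18 0 0 0 -0.2" --pt "0 0 0 0 0 0 -0.2" --pt "0 0 0 0 0 0 -0.2"

```text
time_s: 49.6
tool_pos: [587.5, -293.7, 127.6]
tcp_rot: [179.9, 0.0, 75.6]
wrist_force: [0.2, -0.2, -0.4]
gripper_width: 36.3
grasp_force: 0.0
```

Emit:
move_arm --pt "0 0 0 0 0 0 -1" --pt "0 0 0 0 0 0 -1" --pt "0 0 0 0 0 0 -1" --pt "0 0 0 0 0 0 -1" --pt "0 0 0 0 0 0 -1" --pt "0 0 0 0 0 0 -1" --force 50

```text
time_s: 50.35
tool_pos: [587.0, -293.4, 127.1]
tcp_rot: [-180.0, 0.0, 75.6]
wrist_force: [-1.6, 0.9, 2.4]
gripper_width: 13.6
grasp_force: 50.0
```

Emit:
move_arm --pt "0 0 -0.3 0 0 0 -1" --pt "0 0 -0.6 0 0 0 -1" --pt "0 0 -0.7 0 0 0 -1" --pt "0 0 -0.8 0 0 0 -1" --pt "0 0 -0.8 0 0 0.5 -1" --pt "0 0 0 0 0 0.56 -1" --pt "0 0 0 0 0 0 -1" --pt "0 0 0 0 0 0 -1"

```text
time_s: 51.35
tool_pos: [586.8, -293.3, 286.0]
tcp_rot: [-179.9, -0.0, 70.3]
wrist_force: [-0.1, -1.1, -5.6]
gripper_width: 13.7
grasp_force: 50.0
```

```bash
python3 - <<'E'
from h import *
togo(511.3,-3.1,287,70.3)
E
```

```text
at [ 586.8 -293.3  286. ] [-179.9   -0.    70.3] t 51.35 J6 -8.0 | turn units -0.0 shift units [ 4.955 -3.378 -0.02 ]
```

Emit:
move_arm --pt "0.4 -0.3 0 0 0 0 -1" --pt "0.65 -0.45 0 0 0 0 -1" --pt "0.7 -0.45 0 0 0 0 -1" --pt "0.7 -0.48 0 0 0 0 -1" --pt "0.7 -0.48 0 0 0 0 -1" --pt "0.7 -0.48 0 0 0 0 -1" --pt "0.65 -0.44 0 0 0 0 -1" --pt "0.45 -0.3 0 0 0 0 -1"

```text
time_s: 52.35
tool_pos: [510.7, -1.8, 286.5]
tcp_rot: [-179.9, 0.0, 70.3]
wrist_force: [0.7, -0.6, -4.9]
gripper_width: 13.9
grasp_force: 50.0
```

Emit:
move_arm --pt "0 0 0 0 0 0 -1" --pt "0 0 0.2 0 0 0 -1" --pt "0 0 0.1 0 0 0 -1" --pt "0 0 0 0 0 0 -1" --pt "0 0 0 0 0 0 -1"

```text
time_s: 52.98
tool_pos: [511.9, -3.9, 271.9]
tcp_rot: [180.0, 0.0, 70.2]
wrist_force: [0.2, 0.2, -4.4]
gripper_width: 14.3
grasp_force: 50.0
```

```bash
python3 - <<'E'
from h import *
togo(511.3,-3.1,245,70.3)
# jug foot (black) ends in the scene view: extreme columns of dark rows below the body
s=Cam("scene"); q=s.proj([511.3,-3.1,150])[0]; print(q)
lo=np.array([511.5,-2.9]);a=np.radians(70.3);u=np.array([np.cos(a),np.sin(a)]);v=np.array([-u[1],u[0]])
pr=lambda U,V,z:s.proj([*(lo+U*u+V*v),z])[0]
g=cv2.cvtColor(s.img,cv2.COLOR_BGR2GRAY).astype(np.float32)
b=bot.sense()["tool_pos"][2]-127.1
L=[]
for U in list(range(-60,-32,2))+list(range(34,62,2)):
    k=np.array([pr(U,-31,b+h) for h in (5,8,11,14)],np.float32); L.append(f"{U}:{cv2.remap(g,k[:,:1],k[:,1:],1).mean():.0f}")
print("bottom z",b,"foot near face",*L)
E
```

```text
at [511.9  -3.9 271.9] [180.    0.   70.2] t 52.98 J6 18.0 | turn units -0.02 shift units [ 0.011 -0.017  0.538]
[313.71493824 198.94462387]
bottom z 144.95013639536998 foot near face -60:60 -58:61 -56:61 -54:61 -52:60 -50:61 -48:56 -46:45 -44:34 -42:28 -40:28 -38:29 -36:26 -34:26 34:28 36:29 38:27 40:26 42:29 44:50 46:70 48:83 50:87 52:86 54:87 56:87 58:87 60:87
```

Measured in the same view, the jug foot is about 1.2 mm short of the riser's centre along u and 0.7 mm off in v. I'll correct both and lower it.

Emit:
move_arm --pt "0.024 -0.014 0 0 0 0 -1" --pt "0 0 0.15 0 0 0 -1" --pt "0 0 0.1 0 0 0 -1" --pt "0 0 0.1 0 0 0 -1" --pt "0 0 0 0 0 0 -1" --pt "0 0 0 0 0 0 -1"

```text
time_s: 53.78
tool_pos: [511.6, -2.1, 254.6]
tcp_rot: [180.0, -0.0, 70.3]
wrist_force: [0.3, -0.9, -4.4]
gripper_width: 13.7
grasp_force: 50.0
```

Bottom is 127.5, below the peg tips (132), with no contact, so the pegs are in the holes.

Emit:
move_arm --pt "0 0 0.06 0 0 0 -1" --pt "0 0 0.06 0 0 0 -1" --pt "0 0 0.04 0 0 0 -1" --pt "0 0 0 0 0 0 -1" --pt "0 0 0 0 0 0 -1"

```text
time_s: 54.4
tool_pos: [511.5, -2.1, 246.5]
tcp_rot: [180.0, -0.0, 70.3]
wrist_force: [-0.1, -0.3, -5.0]
gripper_width: 13.8
grasp_force: 50.0
```

Emit:
move_arm --pt "0 0 0.02 0 0 0 -1" --pt "0 0 0 0 0 0 -1" --pt "0 0 0 0 0 0 -1"

```text
time_s: 54.78
tool_pos: [511.5, -2.1, 245.5]
tcp_rot: [180.0, 0.0, 70.3]
wrist_force: [0.3, 0.0, -4.4]
gripper_width: 13.4
grasp_force: 50.0
```

Emit:
move_arm --pt "0 0 0.02 0 0 0 -1" --pt "0 0 0 0 0 0 -1" --pt "0 0 0 0 0 0 -1"

```text
time_s: 55.15
tool_pos: [511.6, -2.1, 244.9]
tcp_rot: [180.0, -0.0, 70.3]
wrist_force: [-0.9, -0.6, 0.6]
gripper_width: 13.8
grasp_force: 50.0
```

Seated at the expected 245 with the weight transferred. I'll release and back off, then check the result.

Emit:
move_arm --pt "0 0 0.01 0 0 0 -1" --pt "0 0 0 0 0 0 -0.4" --pt "0 0 0 0 0 0 -0.2" --pt "0 0 0 0 0 0 -0.2" --pt "0 0 0 0 0 0 -0.2" --pt "0 0 -0.4 0 0 0 -0.2" --pt "0 0 -0.8 0 0 0 -0.2" --pt "0 0 -0.8 0 0 0 -0.2"

```text
time_s: 56.15
tool_pos: [511.3, -2.1, 344.8]
tcp_rot: [-180.0, 0.0, 70.3]
wrist_force: [0.4, 0.8, -0.9]
gripper_width: 36.2
grasp_force: 0.0
```

Emit:
move_arm --pt "-0.9 0 0 0 0 0 -0.2" --pt "-0.9 0 0 0 0 0 -0.2" --pt "-0.9 0 0 0 0 0 -0.2" --pt "-0.9 0 0 0 0 0 -0.2" --pt "-0.9 0 0 0 0 0 -0.2" --pt "-0.9 0 0 0 0 0 -0.2" --pt "0 0 0 0 0 0 -0.2" --pt "0 0 0 0 0 0 -0.2"

```text
time_s: 57.15
tool_pos: [420.3, -255.9, 343.9]
tcp_rot: [-180.0, -0.0, 70.2]
wrist_force: [-0.2, -0.8, -0.1]
gripper_width: 36.3
grasp_force: 0.0
```

```bash
python3 - <<'E'
from h import *
s=Cam("scene"); im=s.img; cv2.imwrite("pics/final.png",im)
lo=np.array([511.5,-2.9]);a=np.radians(70.3);u=np.array([np.cos(a),np.sin(a)]);v=np.array([-u[1],u[0]])
g=cv2.cvtColor(im,cv2.COLOR_BGR2GRAY).astype(np.float32)
def prof(f,rng): return " ".join(f"{k}:{cv2.remap(g,q[:,:1],q[:,1:],1).mean():.0f}" for k in rng for q in [np.array([s.proj([*(lo+U*u+V*v),z])[0] for U,V,z in f(k)],np.float32)])
for U0 in(-42,42): print("foot near face bottom at u",U0,prof(lambda z:[(U0+d,-31,z) for d in(-4,0,4)] if U0<0 else [(U0+d,-31,z) for d in(-6,-3,0)],range(106,146,3)))
print("foot ends",prof(lambda U:[(U,-31,z) for z in(123,127,131)],list(range(-54,-38,2))+list(range(38,54,2))))
for U0 in(-80,80): print("board near face at u",U0,prof(lambda z:[(U0+d,-30,z) for d in(-6,0,6)],range(94,128,3)))
print(bot.sense()["time_s"])
# bystanders vs first picture, away from job items and arm
d=cv2.absdiff(cv2.GaussianBlur(im,(5,5),0),cv2.GaussianBlur(cv2.imread("pics/scene0.png"),(5,5),0)).max(2)
for n,(x,y) in dict(mug=(110,355),honey=(450,250),candle=(267,375),vase=(492,168),sugar=(405,300),spoon=(285,200),green=(163,205)).items(): print(n,d[y-12:y+12,x-12:x+12].mean().round(1))
E
```

```text
foot near face bottom at u -42 106:59 109:54 112:48 115:46 118:42 121:41 124:37 127:37 130:35 133:35 136:34 139:32 142:33 145:33
foot near face bottom at u 42 106:66 109:58 112:50 115:48 118:42 121:33 124:29 127:26 130:29 133:29 136:29 139:31 142:32 145:32
foot ends -54:55 -52:56 -50:57 -48:54 -46:51 -44:41 -42:33 -40:28 38:27 40:26 42:29 44:39 46:54 48:71 50:80 52:81
board near face at u -80 94:50 97:49 100:50 103:49 106:48 109:49 112:51 115:52 118:55 121:58 124:60 127:59
board near face at u 80 94:86 97:83 100:79 103:70 106:62 109:55 112:53 115:61 118:72 121:81 124:84 127:86
57.2
mug 1.1
honey 1.0
candle 1.0
vase 1.2
sugar 0.9
spoon 32.7
green 1.0
```

```bash
python3 - <<'E'
from h import *
t=Cam("top"); a=cv2.GaussianBlur(t.img,(3,3),0); b=cv2.GaussianBlur(cv2.imread("pics/top0.png"),(3,3),0); d=cv2.absdiff(a,b).max(2)
for x,y in((300,296),(315,298),(330,300),(344,303)): print((x,y),d[y-3:y+4,x-3:x+4].mean().round(1), a[y,x],b[y,x])
E
```

```text
(300, 296) 1.9 [158 156 159] [156 155 159]
(315, 298) 1.7 [152 154 161] [150 152 159]
(330, 300) 1.9 [151 153 159] [151 151 158]
(344, 303) 1.5 [153 153 158] [153 154 159]
```

The spoon hasn't moved; in the scene view it was just hidden behind the jug. I'm handing in.

```bash
python3 -c "
from station import bot
print(bot.job_done())"
```

```text
the job is handed in; nothing more can be done
None
```

The caddy is packed and handed in at about 57 s: both stands nested, both tins upright between the uprights, riser on top and jug seated on its pegs; no verdict came back, and the final checks were by contact force, height and numeric image comparison.

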